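Lock the seed tins into the counter rack

ROBOT

A 6-joint arm with a two-finger parallel gripper is mounted at the origin on the work surface. World frame = base frame: x ahead of the robot, y to its left, z up, the work surface at z = 0. Lengths are in m, angles in rad, forces in N, time in s.
With the tool pointing down it reaches from about 0.375 to 0.9 m from the base axis. Payload 3.1 kg.
Tool frame: the origin (TCP) lies at the very end of the fingers, on their centre line; the grasp point (between the pads) lies 19 mm behind it; z points along the fingers, y is the direction in which the jaws open and shut (so a half turn about z gives the same grasp; the last joint's range is limited). The gripper opens to 87 mm and grips with 3 to 60 N. Pads are 19 mm wide; open, the fingers measure 117 mm over their backs; the gripper's body (75 mm by 190 mm) begins 51 mm behind the grasp point.
Start: joints at [1.117, 0.527, 1.433, -0, 1.181, -0.178], TCP at [0.17, 0.602, 0.223] pointing down, gripper open.
Joint ranges: [-3.08, 3.08], [-0.75, 2.2], [0.22, 2.44], [-1.43, 4.57], [0, 2.65], [-2.85, 2.85]. Speed limits (rad/s): [2.79, 2.79, 3.14, 3.14, 3.14, 3.14].

INTERFACE

Orientations are given as a unit quaternion [w, x, y, z].
In Python, from rig import r gives the robot as it stands. The module is installed in compiled form; this text tells all that it offers.
- The arm moves only by the shell command python3 -m jog 'ROWS' [FORCE]. ROWS is JSON, a list of rows, each an object with "grip": the opening, from 0 (shut) to 1 (fully open); "dp": the shift along the tool's x, y, z in mm, a list of three; "twist": the turn, a rotation vector about the tool's x, y, z in rad, a list of three. A call has 1 to 20 rows; each row is the pose to reach, as a shift and turn from the pose measured when the call began, along the tool's axes at that moment; what a row does not reach only later rows make up. A row lasts 1/12 s, in which the tool goes at most 41.7 mm and 7.16 degrees, less where a joint would pass 70% of its speed; a pose out of reach is approached as far as the arm can. A call with a gripper value outside its range is refused whole. The fingers move at their own pace and stop on an object; FORCE is the grip in N (left out, the last holds). Time passes only in rows, so rows that repeat a pose let the fingers close. It gives the time, the measured TCP pose, the force and the opening at its end, in the units of the state.
- r.get_state(): the state, without advancing time (a new reading comes with each control period).
- r.camera(name): name is "scene" or "top"; returns a dict with "frame" (384x512x3 uint8, red, green, blue), "intrinsics" (3x3 intrinsics, pixels), "R" (3x3) and "t" (3): a world point X has camera coordinates R X + t. Camera axes: x right, y down, z forward; pixel columns grow to the right and rows downward; lengths in m; the calibration is good to about 2 mm. A picture is of the moment at which its call begins. There is no depth.
- r.close_job(): hands the job in, once; it reports no verdict.
The state is a dict: "clock": time; "q": joint angles; "qd": joint speeds; "joint_torque": joint torques, N m; "ee_pos": TCP position; "ee_rot": TCP orientation; "ft_force": force on the tool from outside, world axes, zero at the start; "torque": the same for the moment, N m; "width": opening from 0.0 (shut) to 1.0 (fully open).
Only numpy, scipy, OpenCV 4.12 (cv2) and the standard library are available. Lean on these libraries where they do the work, as an engineer would, in place of code of your own. Each camera call takes 0.05 s, during which the arm holds its last target. There are 200 camera calls.

TASK

Stand every square seed tin that is on the counter in a pocket of the display rack, one to a pocket, flat and fully home. Then swing the security bar right down over them, so that its slotted end drops over the ring, and last push the snap clip down onto the ring until its gate flicks shut behind the rod; let go of everything, and do not knock over the round tin, the glass jar or the brass weight.

Things in the scene. Friction and masses are not known exactly. Their poses are not given: they have to be found in the camera images.
- tin0_mid (a point): centre, half-way up, of a square-shouldered metal seed tin with a paper label, 44 mm (its x) x 40 mm (its y) x 54 mm high, about 0.16 kg, standing upright on the counter. Three to five such tins are there; None if absent. All tins are alike; either way round is right in a pocket.
- tin1_mid (a point): centre, half-way up, of a square-shouldered metal seed tin with a paper label, 44 mm (its x) x 40 mm (its y) x 54 mm high, about 0.16 kg, standing upright on the counter. Three to five such tins are there; None if absent. All tins are alike; either way round is right in a pocket.
- tin2_mid (a point): centre, half-way up, of a square-shouldered metal seed tin with a paper label, 44 mm (its x) x 40 mm (its y) x 54 mm high, about 0.16 kg, standing upright on the counter. Three to five such tins are there; None if absent. All tins are alike; either way round is right in a pocket.
- tin3_mid (a point): centre, half-way up, of a square-shouldered metal seed tin with a paper label, 44 mm (its x) x 40 mm (its y) x 54 mm high, about 0.16 kg, standing upright on the counter. Three to five such tins are there; None if absent. All tins are alike; either way round is right in a pocket.
- tin4_mid (a point): centre, half-way up, of a square-shouldered metal seed tin with a paper label, 44 mm (its x) x 40 mm (its y) x 54 mm high, about 0.16 kg, standing upright on the counter. Three to five such tins are there; None if absent. All tins are alike; either way round is right in a pocket.
- rack: grey display rack fixed to the counter, 74 mm (x) x 345 mm (y) with its top 16 mm above the counter; origin on the counter under the centre of the row of pockets. Five pockets in a row along its y; x is the short way. At its +y end the security bar is hinged, at its -y end stands a steel ring.
- pocket0 (a point): centre of the floor of pocket 0, at y = -100 mm in the rack's frame, 6 mm above the counter; the pocket is 48 mm (x) x 44 mm (y) and 10 mm deep (walls 6 mm thick between pockets), so it takes one tin with 2 mm to spare on each side. A seated tin stands 44 mm proud: grip it across its x faces, fingertips higher than 11 mm above the tin's underside.
- pocket1 (a point): centre of the floor of pocket 1, at y = -50 mm in the rack's frame, 6 mm above the counter; the pocket is 48 mm (x) x 44 mm (y) and 10 mm deep (walls 6 mm thick between pockets), so it takes one tin with 2 mm to spare on each side. A seated tin stands 44 mm proud: grip it across its x faces, fingertips higher than 11 mm above the tin's underside.
- pocket2 (a point): centre of the floor of pocket 2, at y = 0 mm in the rack's frame, 6 mm above the counter; the pocket is 48 mm (x) x 44 mm (y) and 10 mm deep (walls 6 mm thick between pockets), so it takes one tin with 2 mm to spare on each side. A seated tin stands 44 mm proud: grip it across its x faces, fingertips higher than 11 mm above the tin's underside.
- pocket3 (a point): centre of the floor of pocket 3, at y = 50 mm in the rack's frame, 6 mm above the counter; the pocket is 48 mm (x) x 44 mm (y) and 10 mm deep (walls 6 mm thick between pockets), so it takes one tin with 2 mm to spare on each side. A seated tin stands 44 mm proud: grip it across its x faces, fingertips higher than 11 mm above the tin's underside.
- pocket4 (a point): centre of the floor of pocket 4, at y = 100 mm in the rack's frame, 6 mm above the counter; the pocket is 48 mm (x) x 44 mm (y) and 10 mm deep (walls 6 mm thick between pockets), so it takes one tin with 2 mm to spare on each side. A seated tin stands 44 mm proud: grip it across its x faces, fingertips higher than 11 mm above the tin's underside.
- bar (a joint): angle (rad) of the steel security bar: 0 = down, lying along the rack's -y over the tins (2 mm above seated tins), up to 2.2 = standing open, leaning out to the rack's +y. It starts open, at 1.95 to 2.15. A stiff hinge holds it there; pushed to below about 0.9 it sinks shut by itself in a second or two. Bar 26 mm wide, 6 mm thick, 358 mm long from the hinge; its slotted end drops over the ring.
- bar_hinge (a point): middle of the bar's hinge axis (the axis is along the rack's x), 65 mm above the counter, 141 mm to +y of the rack's centre. The bar can be pinched by its edges (26 mm apart, 30 mm at its very end) about 315 mm from this axis and led round the arc.
- ring_top (a point): centre of the level top rod of the upright steel ring (a tall staple) on the rack, 167 mm to -y of the rack's centre, 122 mm above the counter. The rod is 8 mm thick and runs along the rack's y; the ring is 30 mm wide inside. With the bar down, the ring stands 54 mm out of the bar's slot (bar top to rod centre).
- clip_grip (a point): centre of the black rubber grip of the loose snap clip (0.12 kg): grip 30 mm (clip's x) x 14 mm (y) x 42 mm high, to be pinched across y. Below it the clip is an upside-down steel U in its x-z plane, z up, 14 mm thick (y), 42 mm wide (x), legs 7 mm, 28 mm between them; the leg ends are 84 mm below this point, the inner top of the U 32 mm below it.
- clip_mouth (a point): middle of the clip's mouth between the leg ends, 84 mm below clip_grip. The mouth points down, barred by a brass gate 12 mm above this point. On the ring, the clip's y belongs along the rack's y (either way round), with the ring's rod between the legs, best 0 to 5 mm to the clip's +x of this point.
- clip_inside (a point): point inside the clip's U where the rod ends up, 36 mm below clip_grip. Pressed straight down on the rod with about 5 N, the gate gives way and flicks shut below the rod once this point is within about 15 mm above the rod's centre; at 0 the rod is at the top of the U. Let go, the clip hangs on the rod as it likes.
- gate (a joint): angle (rad) of the clip's sprung gate: 0 = shut, grows as it is pushed up into the U, at most 1.15; hinged on the -x leg, free end at the +x leg
- stand: wooden block, 76 x 50 x 18 mm high, fixed; origin under its centre. The clip starts standing in its 10 mm deep slot, square to it, so it is drawn straight up.
- can: round tin, 50 mm across and 55 high, a bystander; origin at the centre of its underside
- jar: amber glass jar, 76 mm across and 100 high, a bystander; origin at the centre of its underside
- weight: brass scale weight with a knob, 34 mm across and 44 high, a bystander; origin at the centre of its underside
Not all that is in view belongs to the job. What is shaped like the part that bears clip_grip but blue is not meant.

How it is judged:
By the outcome, as a careful person would: the job done as asked, in the order asked, and still so for the second after the job is handed in, with the robot touching nothing.
Of tin0, tin1, tin2, tin3, tin4 only 3 to 5 are there at a start; the rules pass over those that are not, and their reading is None.
At some moment in a run one of tin0, tin1, tin2, tin3, tin4 may be knocked a few centimetres aside while the robot is not near it.
It also fails if it takes over 210 s, if anything falls off the work surface, if the arm or the gripper's body presses on something with over 40 N, if the wrist force passes 120 N, or if a joint passes its speed limit or range.

## Working session

There is one attempt and no reset: what is moved stays moved. The work goes in short steps, Python scripts to look and compute and a shell command to move; the robot and the scene stay as the last step left them, time stands still between calls to the robot, and variables do not carry over. Pictures are saved under pics/ and viewed, about 12 in all and at most 16, crops included, and the job is handed in when it is done.

```bash
mkdir -p pics; python3 - <<'E'
from rig import r
import cv2,numpy as np
s=r.get_state();print({k:np.round(v,3).tolist() for k,v in s.items()})
for n in("scene","top"):
    c=r.camera(n);cv2.imwrite(f"pics/{n}0.png",cv2.resize(c["frame"][:,:,::-1],(800,600),interpolation=cv2.INTER_CUBIC))
    print(n,np.round(c["intrinsics"],1).tolist(),np.round(c["R"],3).tolist(),np.round(c["t"],3).tolist())
E
```

```text
{'clock': 0.0, 'q': [1.117, 0.528, 1.434, 0.0, 1.181, -0.179], 'qd': [0.001, 0.0, -0.001, 0.0, 0.0, 0.0], 'joint_torque': [0.002, -44.005, -17.66, 0.063, 0.058, -0.0], 'ee_pos': [0.169, 0.601, 0.222], 'ee_rot': [-0.0, 0.137, 0.991, -0.001], 'ft_force': [-0.483, -0.357, -0.457], 'torque': [-0.009, -0.025, -0.025], 'width': 0.997}
scene [[358.6, 0.0, 259.5], [0.0, 358.6, 187.3], [0.0, 0.0, 1.0]] [[0.546, 0.838, 0.015], [0.635, -0.402, -0.659], [-0.546, 0.37, -0.752]] [-0.258, -0.278, 1.434]
top [[483.0, 0.0, 254.9], [0.0, 483.0, 193.9], [0.0, 0.0, 1.0]] [[-0.005, -1.0, -0.02], [-0.997, 0.007, -0.081], [0.081, 0.019, -0.996]] [-0.012, 0.529, 1.32]
```

View pics/scene0.png

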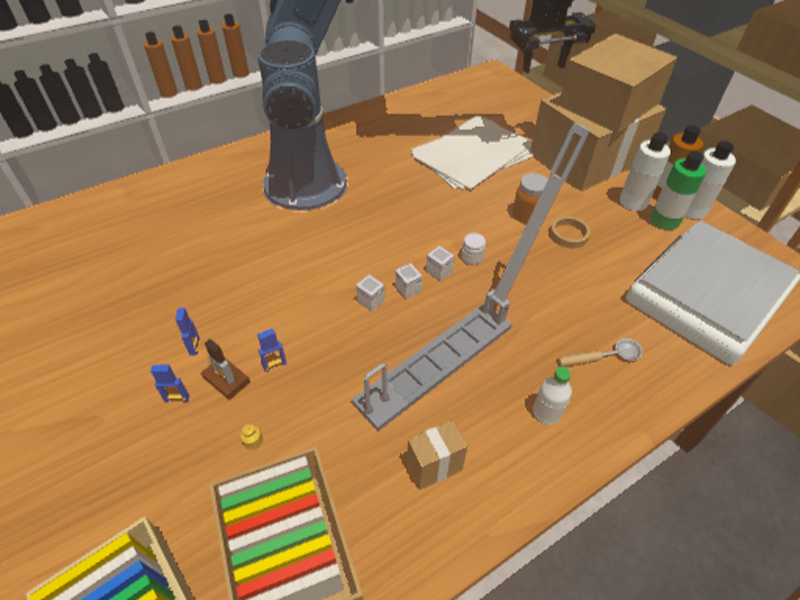

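View pics/top0.png

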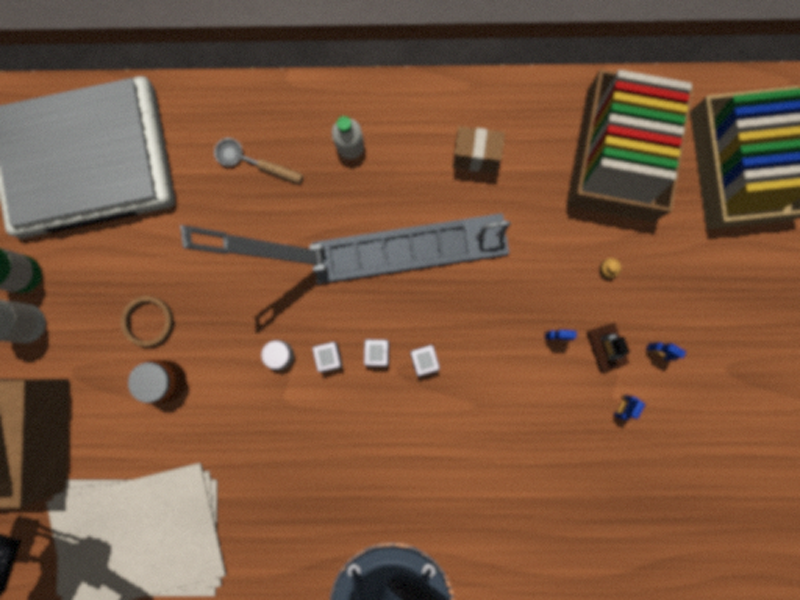

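The three square tins are at scene px (370,292), (408,280) and (440,263). The can is at (474,247), the jar at (530,198), the weight at (250,435). The black clip in the wooden block is at (220,365), with blue look-alikes at (187,332), (170,384) and (270,350). Next, enlarged crops.

```bash
cat > h.py <<'E'
import numpy as np,cv2
from rig import r
from scipy.spatial.transform import Rotation as Rn
def cam(n): return r.camera(n)
def proj(c,X):
    p=(np.atleast_2d(X)@np.array(c["R"]).T+c["t"])@np.array(c["intrinsics"]).T
    return p[:,:2]/p[:,2:]
def ray(c,uv,z):
    R=np.array(c["R"]);o=-R.T@c["t"]
    d=(np.c_[np.atleast_2d(uv),np.ones(len(np.atleast_2d(uv)))]@np.linalg.inv(c["intrinsics"]).T)@R
    return o+d*((z-o[2])/d[:,2])[:,None]
def tri(cs,uvs):
    A=[];b=[]
    for c,uv in zip(cs,uvs):
        P=np.array(c["intrinsics"])@np.c_[c["R"],c["t"]]
        for k in(0,1): q=P[k]-uv[k]*P[2];A.append(q[:3]);b.append(-q[3])
    A=np.array(A);n=np.linalg.norm(A,axis=1);return np.linalg.lstsq(A/n[:,None],np.array(b)/n,rcond=None)[0]
def crop(c,x0,y0,w,h,s,name):
    f=c["frame"][y0:y0+h,x0:x0+w,::-1]
    cv2.imwrite("pics/"+name,cv2.resize(f,None,fx=s,fy=s,interpolation=cv2.INTER_CUBIC))
def rpy(): 
    s=r.get_state();w,x,y,z=s["ee_rot"];return s,Rn.from_quat([x,y,z,w]).as_matrix()
E
python3 - <<'E'
from h import *
c=cam("top");crop(c,100,130,240,120,3.3,"top1.png")
d=cam("scene");
a=cv2.resize(d["frame"][185:270,85:195,::-1],None,fx=3.6,fy=3.6,interpolation=2)
b=cv2.resize(c["frame"][195:280,340:450,::-1],None,fx=3.6,fy=3.6,interpolation=2)
cv2.imwrite("pics/clip1.png",np.hstack([a,b]))
crop(d,215,60,180,220,2.7,"scene1.png")
E
```

```text
(no output)
```

View pics/top1.png

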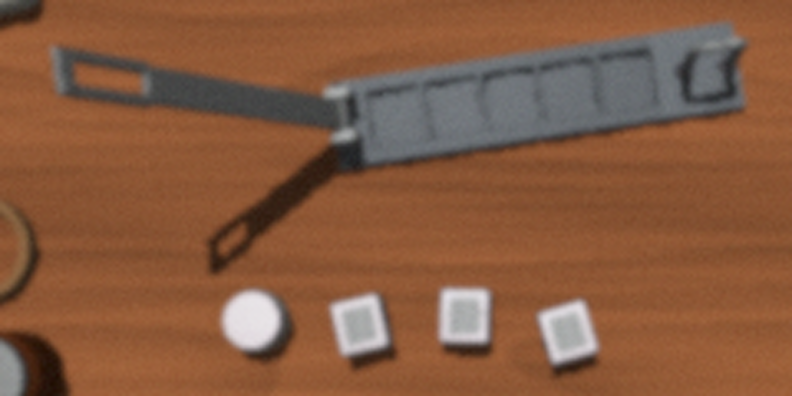

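View pics/clip1.png

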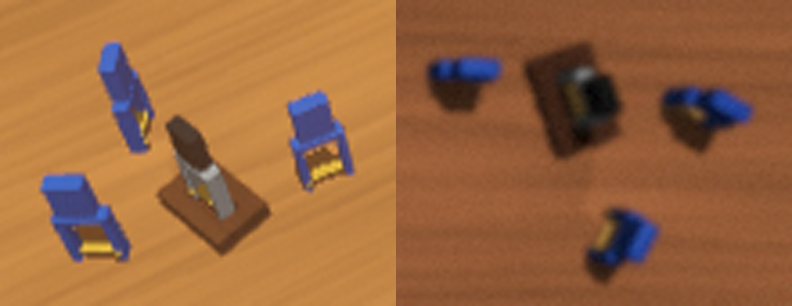

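View pics/scene1.png

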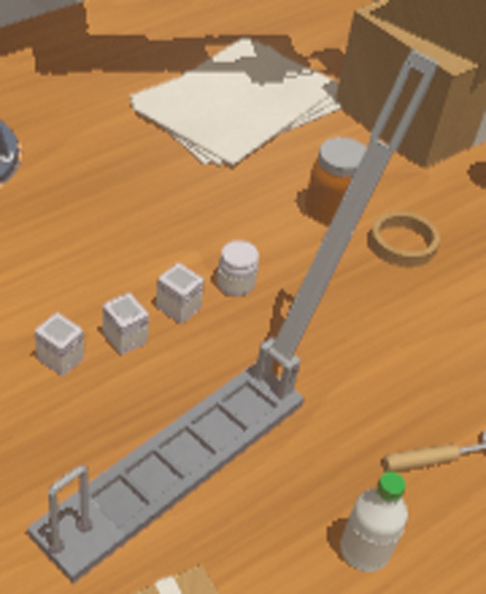

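Candidates for the clip: black grip in the wooden block at scene-crop px (185,140); the blue ones at (115,70), (85,200) and (315,130) have the right shape but are blue. So the black one in the stand is meant. Now fit poses by silhouettes.

```bash
cat > fit.py <<'E'
from h import *
from scipy.optimize import minimize
def boxpts(dx,dy,z0,z1,x,y,a,cx=0,cy=0):
    P=np.array([[sx*dx/2+cx,sy*dy/2+cy,z] for sx in(-1,1) for sy in(-1,1) for z in(z0,z1)])
    co,si=np.cos(a),np.sin(a)
    return np.c_[P[:,0]*co-P[:,1]*si+x,P[:,0]*si+P[:,1]*co+y,P[:,2]]
def render(c,P,roi,ss=8):
    x0,y0,w,h=roi
    p=(proj(c,P)-[x0,y0]+.5)*ss-.5
    hull=cv2.convexHull(p.astype(np.float32))
    m=np.zeros((h*ss,w*ss),np.uint8);cv2.fillConvexPoly(m,np.round(hull*16).astype(np.int32),255,shift=4)
    return cv2.resize(m,(w,h),interpolation=cv2.INTER_AREA)/255.
def alpha(c,roi,lo,hi):
    x0,y0,w,h=roi
    f=c["frame"][y0:y0+h,x0:x0+w].astype(float)
    s=(f.max(2)-f.min(2))/np.maximum(f.max(2),1)
    return np.clip((hi-s)/(hi-lo),0,1)
def roi_of(c,P,pad=8):
    p=proj(c,P);a=np.floor(p.min(0)-pad).astype(int);b=np.ceil(p.max(0)+pad).astype(int)
    a=np.maximum(a,0);b=np.minimum(b,[511,383]);return (*a,*(b-a))
def fitbox(cs,dims,g,free=None,lo=.2,hi=.45,pad=8,ign=None):
    dx,dy,z0,z1=dims
    rois=[roi_of(c,boxpts(dx,dy,z0,z1,*g[:3],*( [0,g[3]] if len(g)>3 else [])),pad) for c in cs]
    al=[alpha(c,q,lo,hi) for c,q in zip(cs,rois)]
    def cost(v):
        P=boxpts(dx,dy,z0,z1,v[0]/1e3,v[1]/1e3,v[2]/20,*([0,v[3]/1e3] if len(v)>3 else []))
        e=0
        for c,q,a in zip(cs,rois,al): e+=((render(c,P,q)-a)**2).sum()
        return e
    v0=np.array(g,float)*[1e3,1e3,20,1e3][:len(g)]
    best=None
    for k in range(2):
        s=np.vstack([v0]+[v0+np.eye(len(v0))[i]*5 for i in range(len(v0))])
        o=minimize(cost,v0,method="Nelder-Mead",options=dict(initial_simplex=s,xatol=.02,fatol=.01));v0=o.x
    v=o.x;return np.r_[v[:2],np.degrees(v[2]/20),v[3:]],o.fun
E
cat > meas.py <<'E'
from fit import *
t,s=cam("top"),cam("scene")
def c2(xy,x0,y0,sc): return [(xy[0]+.5)/sc-.5+x0,(xy[1]+.5)/sc-.5+y0]
for n,g,p in(("A",(361,323),(58,343)),("B",(465,317),(125,322)),("C",(568,332),(180,292))):
    w=ray(t,[c2(g,100,130,3.3)],.05)[0]
    for cs in([t,s],[t],[s]):
        b=min((fitbox(cs,(.044,.040,0,.054),[w[0],w[1],a]) for a in(-.5,0,.5,1)),key=lambda z:z[1])
        print(n,np.round(b[0],1),round(b[1],2))
P=ray(t,[c2(q,100,130,3.3) for q in((365,95),(650,48),(658,108),(372,152))],.016);print(np.round(P,3).tolist())
x,y=P.mean(0)[:2];d=(P[0]+P[3]-P[1]-P[2]);a=np.arctan2(-d[0],d[1])
for cs in([t,s],[t],[s]):
    b=fitbox(cs,(.074,.345,0,.016),[x,y,a,-.02]);print("rack",np.round(b[0],1),b[1])
for nm,q in(("ringA",((690,46),None)),):pass
# clip grip top centre & stand
for nm,u,v in(("griptop",c2((598,92),0,0,1),c2((188,128),0,0,1)),):
    U=[(u[0]-396+.5)/3.6-.5+340,(u[1]+.5)/3.6-.5+195];V=c2((188,128),85,185,3.6)
    print(nm,tri([t,s],[U,V]))
E
python3 meas.py
```

```text
A [433.8 111.7  13.5] 94.59
A [434.2 111.8  13.3] 11.29
A [433.4 111.9  15.7] 82.64
B [441.2  25.1  -2.6] 71.78
B [ 4.408e+02  2.450e+01 -4.000e-01] 16.09
B [440.2  25.8  -2.8] 53.35
C [427.3 -59.6  14.9] 39.73
C [427.1 -60.1  15.6] 22.0
C [426.5 -58.8  11.9] 16.52
[[0.63, 0.11, 0.016], [0.668, -0.133, 0.016], [0.617, -0.139, 0.016], [0.581, 0.104, 0.016]]
rack [626.2 -14.7   8.3 -19.9] 732.918831465378
rack [625.8 -11.8   8.3 -23.2] 130.66448286272367
rack [626.2 -11.7   8.3 -22.9] 601.2446833569863
griptop [ 0.45076461 -0.37971747  0.10938947]
```

```bash
cat > rect.py <<'E'
from fit import *
def rect(c,x,y,a,z,u0,u1,v0,v1,s):
    # image columns: local -y (right), rows: local -x (down)
    W=int((u1-u0)*s);H=int((v1-v0)*s)
    ly=u1-(np.arange(W)+.5)/s; lx=v1-(np.arange(H)+.5)/s
    LY,LX=np.meshgrid(ly/1e3,lx/1e3);co,si=np.cos(a),np.sin(a)
    X=np.c_[(LX*co-LY*si+x).ravel(),(LX*si+LY*co+y).ravel(),np.full(LX.size,z)]
    p=proj(c,X).astype(np.float32).reshape(H,W,2)
    return cv2.remap(c["frame"][:,:,::-1].copy(),p[...,0],p[...,1],cv2.INTER_CUBIC)
E
python3 - <<'E'
from rect import *
t,s=cam("top"),cam("scene")
x,y,a=.6262,-.0147,np.radians(8.3)
rows=[]
for c in(t,s):
    m=rect(c,x,y,a,.016,-210,190,-40,40,2)
    for k in range(-2,3):
        for e in(-22,22):
            u=int((190-(50*k+e))*2);cv2.line(m,(u,32),(u,60),(0,255,0) if e<0 else (0,0,255),1)
    for v in(-24,24): cv2.line(m,(100,int((40-v)*2)),(160,int((40-v)*2)),(255,255,0),1)
    rows.append(m)
sm=[rect(c,x,y,a,.122,-217,-117,-50,50,2) for c in(t,s)]+[rect(c,.451,-.380,np.radians(25),.113,-50,50,-50,50,2) for c in(t,s)]
for m in sm: cv2.drawMarker(m,(100,100),(0,255,0),cv2.MARKER_CROSS,14,1)
cv2.imwrite("pics/rect1.png",np.vstack(rows+[np.hstack(sm)]))
E
```

```text
(no output)
```

View pics/rect1.png

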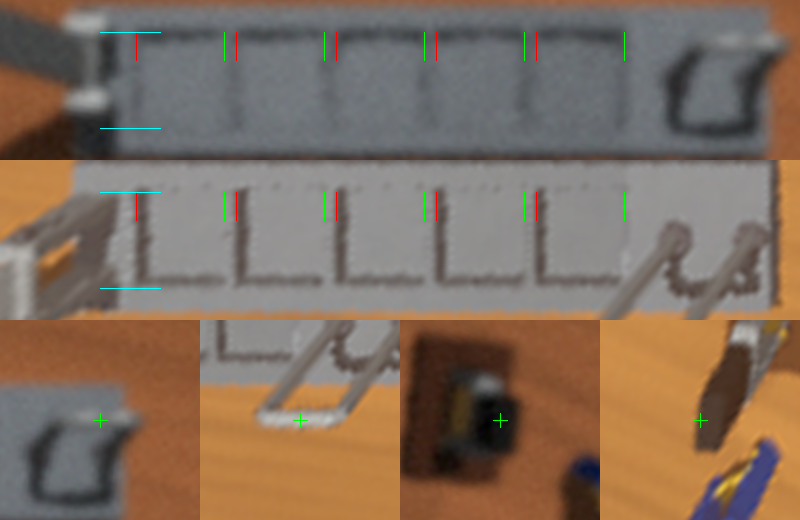

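Rack fit holds in both views: pocket lines match at row 1 and 2, and the ring is within ~1 mm. Start with tin A → pocket 3.

```bash
cat > plan.py <<'E'
from h import *
import sys
RK=(626.2,-14.7,8.3)
def pk(k,dx=0,dy=0):
    a=np.radians(RK[2]);l=np.array([dx,-100+50*k+dy]);return (RK[0]+l[0]*np.cos(a)-l[1]*np.sin(a),RK[1]+l[0]*np.sin(a)+l[1]*np.cos(a))
def plan(x,y,z,yaw):
    "x y z mm, yaw deg of tool y; pointing down"
    s,R=rpy();p=np.array(s["ee_pos"])*1e3
    cur=np.degrees(np.arctan2(R[1,1],R[0,1]));d=(yaw-cur+90)%180-90;ps=np.radians(cur+d)
    T=np.array([[-np.sin(ps),np.cos(ps),0],[np.cos(ps),np.sin(ps),0],[0,0,-1]]).T
    tw=Rn.from_matrix(R.T@T).as_rotvec()
    q=s["q"];print("at",p.round(1),"yaw",round(cur,2),"f",np.round(s["ft_force"],1),"w",round(s["width"]*87,1),"t",round(s["clock"],1),"q6",round(q[5],2))
    print("  dp",(R.T@(np.array([x,y,z])-p)).round(1).tolist(),"twist",tw.round(4).tolist())
if __name__=="__main__": 
    a=sys.argv[1:]
    if a[0]=="p": x,y=pk(int(a[1]),float(a[4]) if len(a)>4 else 0,float(a[5]) if len(a)>5 else 0);plan(x,y,float(a[2]),float(a[3]))
    else: plan(*map(float,a))
E
python3 plan.py 433.8 111.7 130 13.5; python3 plan.py 433.8 111.7 22 13.5
```

```text
at [169.5 601.5 222.4] yaw 74.26 f [ 0.8  0.2 -0.5] w 87.1 t 0.4 q6 -0.18
  dp [-387.3, -399.7, 92.5] twist [-0.0003, 0.0001, 1.0604]
at [169.5 601.5 222.4] yaw 74.26 f [ 0.8  0.2 -0.5] w 87.1 t 0.4 q6 -0.18
  dp [-387.3, -399.6, 200.5] twist [-0.0003, 0.0001, 1.0604]
```

```bash
python3 -m jog '[{"grip":1,"dp":[-100,-100,0],"twist":[0,0,0.3]},{"grip":1,"dp":[-200,-200,0],"twist":[0,0,0.6]},{"grip":1,"dp":[-387,-400,60],"twist":[0,0,1.06]},{"grip":1,"dp":[-387,-400,60],"twist":[0,0,1.06]},{"grip":1,"dp":[-387,-400,60],"twist":[0,0,1.06]},{"grip":1,"dp":[-387,-400,60],"twist":[0,0,1.06]},{"grip":1,"dp":[-387,-400,60],"twist":[0,0,1.06]},{"grip":1,"dp":[-387,-400,60],"twist":[0,0,1.06]},{"grip":1,"dp":[-387,-400,90],"twist":[0,0,1.06]},{"grip":1,"dp":[-387,-400,90],"twist":[0,0,1.06]},{"grip":1,"dp":[-387,-400,90],"twist":[0,0,1.06]},{"grip":1,"dp":[-387,-400,90],"twist":[0,0,1.06]},{"grip":1,"dp":[-387,-400,90],"twist":[0,0,1.06]},{"grip":1,"dp":[-387,-400,90],"twist":[0,0,1.06]},{"grip":1,"dp":[-387,-400,90],"twist":[0,0,1.06]},{"grip":1,"dp":[-387,-400,90],"twist":[0,0,1.06]},{"grip":1,"dp":[-387,-400,90],"twist":[0,0,1.06]},{"grip":1,"dp":[-387,-400,90],"twist":[0,0,1.06]}]' 20; python3 plan.py 433.8 111.7 22 13.5
```

```text
clock: 1.9
ee_pos: [0.4327, 0.1124, 0.1328]
ee_rot: [-0.0, 0.618, 0.786, -0.0]
ft_force: [-0.9, 0.3, 0.8]
width: 0.999
at [432.7 112.4 132.8] yaw 13.6 f [-0.9  0.3  0.8] w 86.9 t 1.9 q6 -0.23
  dp [-0.9, 0.9, 110.8] twist [-0.0004, -0.0, 0.0018]
```

```bash
python3 -m jog '[{"grip":1,"dp":[-1,1,35],"twist":[0,0,0]},{"grip":1,"dp":[-1,1,70],"twist":[0,0,0]},{"grip":1,"dp":[-1,1,100],"twist":[0,0,0]},{"grip":1,"dp":[-1,1,111],"twist":[0,0,0]},{"grip":1,"dp":[-1,1,111],"twist":[0,0,0]},{"grip":0.4,"dp":[-1,1,111],"twist":[0,0,0]},{"grip":0.4,"dp":[-1,1,111],"twist":[0,0,0]},{"grip":0.4,"dp":[-1,1,111],"twist":[0,0,0]},{"grip":0.4,"dp":[-1,1,111],"twist":[0,0,0]},{"grip":0.4,"dp":[-1,1,111],"twist":[0,0,0]},{"grip":0.4,"dp":[-1,1,111],"twist":[0,0,0]},{"grip":0.4,"dp":[-1,1,111],"twist":[0,0,0]}]' 20; python3 plan.py p 3 100 8.3;python3 plan.py p 3 30 8.3
```

```text
clock: 2.9
ee_pos: [0.4341, 0.1116, 0.0222]
ee_rot: [0.0, 0.618, 0.786, 0.0]
ft_force: [0.2, -0.0, 0.6]
width: 0.555
at [434.1 111.6  22.2] yaw 13.59 f [ 0.2 -0.   0.6] w 48.3 t 2.9 q6 -0.24
  dp [-118.1, 161.7, -77.7] twist [0.0005, 0.0002, 0.0924]
at [434.1 111.6  22.2] yaw 13.59 f [ 0.2 -0.   0.6] w 48.3 t 2.9 q6 -0.24
  dp [-118.1, 161.6, -7.7] twist [0.0005, 0.0002, 0.0924]
```

```bash
python3 -m jog '[{"grip":0.3,"dp":[0,0,0],"twist":[0,0,0]},{"grip":0.3,"dp":[0,0,0],"twist":[0,0,0]},{"grip":0.3,"dp":[0,0,0],"twist":[0,0,0]},{"grip":0.3,"dp":[0,0,0],"twist":[0,0,0]},{"grip":0.3,"dp":[0,0,-30],"twist":[0,0,0]},{"grip":0.3,"dp":[0,0,-60],"twist":[0,0,0]},{"grip":0.3,"dp":[0,0,-90],"twist":[0,0,0]},{"grip":0.3,"dp":[-30,41,-90],"twist":[0,0,0.05]},{"grip":0.3,"dp":[-60,82,-90],"twist":[0,0,0.09]},{"grip":0.3,"dp":[-90,123,-90],"twist":[0,0,0.092]},{"grip":0.3,"dp":[-118,162,-80],"twist":[0,0,0.092]},{"grip":0.3,"dp":[-118,162,-60],"twist":[0,0,0.092]},{"grip":0.3,"dp":[-118,162,-40],"twist":[0,0,0.092]},{"grip":0.3,"dp":[-118,162,-35],"twist":[0,0,0.092]},{"grip":0.3,"dp":[-118,162,-35],"twist":[0,0,0.092]},{"grip":0.3,"dp":[-118,162,-35],"twist":[0,0,0.092]}]' 20; python3 plan.py p 3 28 8.3
python3 - <<'E'
from rect import *
c=cam("scene");x,y,a=.6262,-.0147,np.radians(8.3)
d=cam("top")
crop(c,230,120,120,110,4,"s2.png")
E
```

```text
clock: 4.23
ee_pos: [0.6172, 0.0356, 0.0568]
ee_rot: [-0.001, 0.654, 0.757, -0.001]
ft_force: [0.1, 0.2, 0.1]
width: 0.503
at [617.2  35.6  56.8] yaw 8.35 f [0.1 0.2 0.1] w 43.7 t 4.2 q6 -0.27
  dp [-1.1, 1.7, 28.8] twist [-0.003, -0.0009, 0.0009]
```

View pics/s2.png

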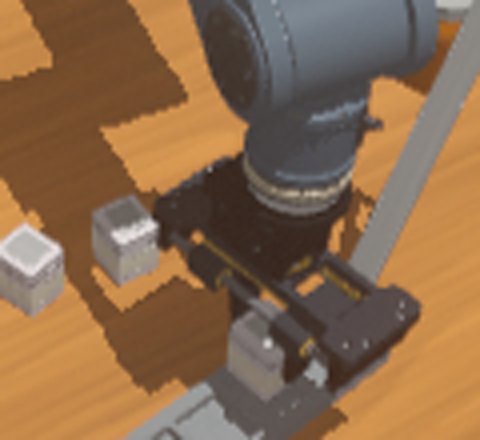

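Tin A is held over pocket 3 and the grip looks sound. Lowering.

```bash
python3 -m jog '[{"grip":0.3,"dp":[-1,1.7,6],"twist":[0.003,0.001,0.001]},{"grip":0.3,"dp":[-1,1.7,10],"twist":[0.003,0.001,0.001]},{"grip":0.3,"dp":[-1,1.7,14],"twist":[0.003,0.001,0.001]},{"grip":0.3,"dp":[-1,1.7,18],"twist":[0.003,0.001,0.001]},{"grip":0.3,"dp":[-1,1.7,21],"twist":[0.003,0.001,0.001]},{"grip":0.3,"dp":[-1,1.7,24],"twist":[0.003,0.001,0.001]},{"grip":0.3,"dp":[-1,1.7,27],"twist":[0.003,0.001,0.001]},{"grip":0.3,"dp":[-1,1.7,29],"twist":[0.003,0.001,0.001]},{"grip":0.3,"dp":[-1,1.7,30],"twist":[0.003,0.001,0.001]},{"grip":0.3,"dp":[-1,1.7,30],"twist":[0.003,0.001,0.001]}]' 20; python3 plan.py p 3 28 8.3
```

```text
clock: 5.17
ee_pos: [0.6206, 0.0348, 0.0284]
ee_rot: [-0.001, 0.654, 0.757, -0.001]
ft_force: [0.4, -0.8, -1.7]
width: 0.502
at [620.6  34.8  28.4] yaw 8.32 f [ 0.4 -0.8 -1.7] w 43.7 t 5.2 q6 -0.27
  dp [0.2, -1.6, 0.4] twist [-0.0021, -0.0008, 0.0003]
```

```bash
python3 -m jog '[{"grip":0.3,"dp":[0,-1.5,2],"twist":[0,0,0]},{"grip":0.3,"dp":[0,-1.5,3],"twist":[0,0,0]},{"grip":0.3,"dp":[0,-1.5,3],"twist":[0,0,0]}]' 20; python3 plan.py p 3 28 8.3
```

```text
clock: 5.42
ee_pos: [0.6206, 0.0348, 0.0283]
ee_rot: [0.0, 0.654, 0.757, 0.001]
ft_force: [-1.3, 2.2, 13.3]
width: 0.497
at [620.6  34.8  28.3] yaw 8.31 f [-1.3  2.2 13.3] w 43.3 t 5.4 q6 -0.27
  dp [0.2, -1.6, 0.3] twist [0.0015, -0.0002, 0.0003]
```

```bash
python3 -m jog '[{"grip":0.85,"dp":[0,0,0],"twist":[0,0,0]},{"grip":0.85,"dp":[0,0,0],"twist":[0,0,0]},{"grip":0.85,"dp":[0,0,0],"twist":[0,0,0]},{"grip":0.85,"dp":[0,0,0],"twist":[0,0,0]},{"grip":0.85,"dp":[0,0,0],"twist":[0,0,0]},{"grip":1,"dp":[0,0,-30],"twist":[0,0,0]},{"grip":1,"dp":[0,0,-60],"twist":[0,0,0]},{"grip":1,"dp":[0,0,-100],"twist":[0,0,0]},{"grip":1,"dp":[0,0,-120],"twist":[0,0,0]},{"grip":1,"dp":[0,0,-120],"twist":[0,0,0]}]'; cat > m2.py <<'E'
from rect import *
import sys
t,s=cam("top"),cam("scene")
B=[(.441,.025,-.03),(.427,-.0596,.25)];k=int(sys.argv[1])
for cs in([t,s],[s],[t]):
    b=fitbox(cs,(.044,.040,0,.054),B[k]);print(np.round(b[0],1),round(b[1],1))
a=[rect(s,.6262,-.0147,np.radians(8.3),.06,-130,130,-60,60,2)]
cv2.imwrite("pics/"+sys.argv[2],np.vstack([rect(c,.43,0,0,.054,-150,150,-40,60,2.5) for c in(t,s)]))
E
python3 m2.py 0 m2b.png; python3 plan.py 441 25 130 -2
```

```text
clock: 6.25
ee_pos: [0.6241, 0.0344, 0.1535]
ee_rot: [0.005, 0.654, 0.757, 0.004]
ft_force: [0.8, 0.7, -0.5]
width: 0.993
[ 4.407e+02  2.600e+01 -2.000e-01] 243.6
[440.3  25.9  -3.9] 31.2
[ 4.422e+02  2.600e+01 -1.000e-01] 210.1
at [620.6  34.7 148.8] yaw 8.31 f [-0.8  0.1  0. ] w 86.8 t 6.3 q6 -0.27
  dp [16.4, -179.2, 18.3] twist [0.0027, -0.0001, 0.18]
```

Tin B is unmoved at (440.7, 25.5), yaw ≈ -2.5°.

```bash
python3 -m jog '[{"grip":1,"dp":[4,-40,0],"twist":[0,0,0.1]},{"grip":1,"dp":[8,-80,5],"twist":[0,0,0.18]},{"grip":1,"dp":[12,-120,10],"twist":[0,0,0.19]},{"grip":1,"dp":[16,-160,18],"twist":[0,0,0.19]},{"grip":1,"dp":[16,-180,18],"twist":[0,0,0.19]},{"grip":1,"dp":[16,-180,30],"twist":[0,0,0.19]},{"grip":1,"dp":[16,-180,60],"twist":[0,0,0.19]},{"grip":1,"dp":[16,-180,60],"twist":[0,0,0.19]},{"grip":1,"dp":[16,-180,60],"twist":[0,0,0.19]}]'; python3 plan.py 440.7 25.5 22 -2.5
```

```text
clock: 7.1
ee_pos: [0.438, 0.0249, 0.0864]
ee_rot: [-0.002, 0.723, 0.691, -0.001]
ft_force: [-0.3, -0.4, 0.7]
width: 0.999
at [438.   24.9  86.4] yaw -2.58 f [-0.3 -0.4  0.7] w 86.9 t 7.1 q6 -0.16
  dp [0.6, 3.0, 64.3] twist [-0.0045, -0.0015, -0.0014]
```

```bash
python3 -m jog '[{"grip":1,"dp":[0.6,2,30],"twist":[0,0,0]},{"grip":1,"dp":[0.6,2,55],"twist":[0,0,0]},{"grip":1,"dp":[0.6,2,64],"twist":[0,0,0]},{"grip":1,"dp":[0.6,2,64],"twist":[0,0,0]},{"grip":0.3,"dp":[0.6,2,64],"twist":[0,0,0]},{"grip":0.3,"dp":[0.6,2,64],"twist":[0,0,0]},{"grip":0.3,"dp":[0.6,2,64],"twist":[0,0,0]},{"grip":0.3,"dp":[0.6,2,64],"twist":[0,0,0]},{"grip":0.3,"dp":[0.6,2,64],"twist":[0,0,0]},{"grip":0.3,"dp":[0.6,2,64],"twist":[0,0,0]},{"grip":0.3,"dp":[0.6,2,64],"twist":[0,0,0]},{"grip":0.3,"dp":[0.6,2,64],"twist":[0,0,0]},{"grip":0.3,"dp":[0.6,2,64],"twist":[0,0,0]},{"grip":0.3,"dp":[0.6,2,64],"twist":[0,0,0]},{"grip":0.3,"dp":[0.6,2,64],"twist":[0,0,0]},{"grip":0.3,"dp":[0.6,2,64],"twist":[0,0,0]}]' 20; python3 plan.py p 2 68 8.3
```

```text
clock: 8.43
ee_pos: [0.4408, 0.0253, 0.0227]
ee_rot: [-0.001, 0.723, 0.691, -0.0]
ft_force: [1.9, 0.6, 4.4]
width: 0.507
at [440.8  25.3  22.7] yaw -2.59 f [1.9 0.6 4.4] w 44.1 t 8.4 q6 -0.15
  dp [-31.5, 186.9, -45.8] twist [-0.002, -0.0013, -0.19]
```

```bash
python3 -m jog '[{"grip":0.3,"dp":[0,0,-30],"twist":[0,0,0]},{"grip":0.3,"dp":[0,0,-60],"twist":[0,0,0]},{"grip":0.3,"dp":[0,0,-90],"twist":[0,0,0]},{"grip":0.3,"dp":[-8,45,-90],"twist":[0,0,-0.1]},{"grip":0.3,"dp":[-16,85,-90],"twist":[0,0,-0.19]},{"grip":0.3,"dp":[-24,125,-90],"twist":[0,0,-0.19]},{"grip":0.3,"dp":[-31.5,165,-80],"twist":[0,0,-0.19]},{"grip":0.3,"dp":[-31.5,187,-60],"twist":[0,0,-0.19]},{"grip":0.3,"dp":[-31.5,187,-46],"twist":[0,0,-0.19]},{"grip":0.3,"dp":[-31.5,187,-38],"twist":[0,0,-0.19]},{"grip":0.3,"dp":[-31.5,187,-38],"twist":[0,0,-0.19]},{"grip":0.3,"dp":[-31.5,187,-38],"twist":[0,0,-0.19]},{"grip":0.3,"dp":[-31.5,187,-38],"twist":[0,0,-0.19]},{"grip":0.3,"dp":[-31.5,187,-38],"twist":[0,0,-0.19]}]'; python3 plan.py p 2 28 8.3
```

```text
clock: 9.6
ee_pos: [0.626, -0.0145, 0.0612]
ee_rot: [-0.001, 0.654, 0.756, -0.0]
ft_force: [-0.2, -0.1, -1.9]
width: 0.503
at [626.  -14.5  61.2] yaw 8.31 f [-0.2 -0.1 -1.9] w 43.8 t 9.6 q6 -0.35
  dp [-0.3, 0.2, 33.2] twist [-0.0012, -0.0013, 0.0001]
```

```bash
python3 -m jog '[{"grip":0.3,"dp":[0,0,5],"twist":[0,0,0]},{"grip":0.3,"dp":[0,0,10],"twist":[0,0,0]},{"grip":0.3,"dp":[0,0,15],"twist":[0,0,0]},{"grip":0.3,"dp":[0,0,19],"twist":[0,0,0]},{"grip":0.3,"dp":[0,0,22],"twist":[0,0,0]},{"grip":0.3,"dp":[0,0,25],"twist":[0,0,0]},{"grip":0.3,"dp":[0,0,28],"twist":[0,0,0]},{"grip":0.3,"dp":[0,0,31],"twist":[0,0,0]},{"grip":0.3,"dp":[0,0,33.5],"twist":[0,0,0]},{"grip":0.3,"dp":[0,0,34.5],"twist":[0,0,0]},{"grip":0.3,"dp":[0,0,34.5],"twist":[0,0,0]},{"grip":0.3,"dp":[0,0,34.5],"twist":[0,0,0]}]'; python3 plan.py p 2 28 8.3
```

```text
clock: 10.6
ee_pos: [0.6259, -0.0144, 0.0286]
ee_rot: [-0.001, 0.654, 0.757, -0.0]
ft_force: [-2.8, -0.3, 10.2]
width: 0.505
at [625.9 -14.4  28.6] yaw 8.33 f [-2.8 -0.3 10.2] w 43.9 t 10.6 q6 -0.35
  dp [-0.3, 0.2, 0.6] twist [-0.0012, -0.001, 0.0005]
```

Seated at 28.6 mm, as predicted (28.7), with 10 N. Release, lift, and measure tin C.

```bash
python3 -m jog '[{"grip":0.85,"dp":[0,0,0],"twist":[0,0,0]},{"grip":0.85,"dp":[0,0,0],"twist":[0,0,0]},{"grip":0.85,"dp":[0,0,0],"twist":[0,0,0]},{"grip":0.85,"dp":[0,0,0],"twist":[0,0,0]},{"grip":0.85,"dp":[0,0,0],"twist":[0,0,0]},{"grip":1,"dp":[0,0,-30],"twist":[0,0,0]},{"grip":1,"dp":[0,0,-60],"twist":[0,0,0]},{"grip":1,"dp":[0,0,-100],"twist":[0,0,0]},{"grip":1,"dp":[0,0,-120],"twist":[0,0,0]},{"grip":1,"dp":[0,0,-120],"twist":[0,0,0]}]'; python3 m2.py 1 m2c.png; python3 plan.py 427 -59.5 90 13.5
```

```text
clock: 11.43
ee_pos: [0.6299, -0.0152, 0.1541]
ee_rot: [0.004, 0.654, 0.757, 0.003]
ft_force: [0.5, -0.1, -0.5]
width: 0.995
[427.2 -59.8  17. ] 76.1
[426.5 -58.6  14.4] 12.8
[426.9 -60.4  18. ] 59.7
at [626.4 -14.6 149.3] yaw 8.33 f [ 0.  -0.  -0.7] w 86.5 t 11.5 q6 -0.35
  dp [-15.6, -203.8, 59.2] twist [0.0003, -0.0005, -0.0902]
```

View pics/m2c.png

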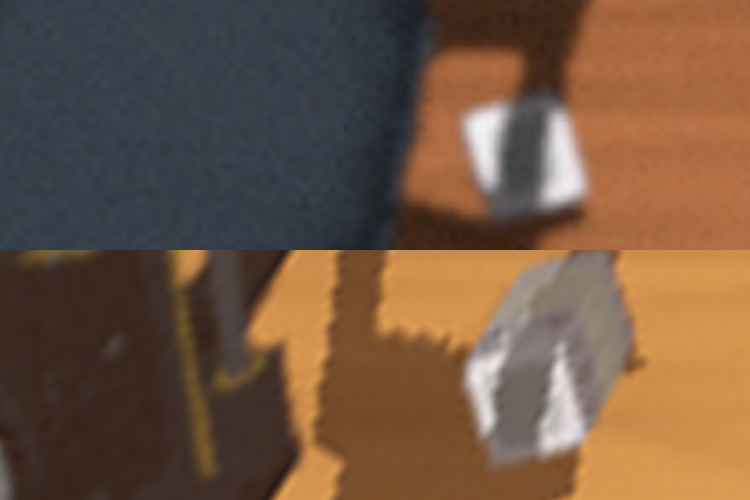

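Tin C is unmoved (seen unobstructed at top-row px (525,155)): (427, -59.6), yaw ≈ 15°.

```bash
python3 -m jog '[{"grip":1,"dp":[-4,-40,0],"twist":[0,0,-0.06]},{"grip":1,"dp":[-8,-80,5],"twist":[0,0,-0.11]},{"grip":1,"dp":[-12,-120,10],"twist":[0,0,-0.115]},{"grip":1,"dp":[-15.6,-160,18],"twist":[0,0,-0.115]},{"grip":1,"dp":[-15.6,-200,18],"twist":[0,0,-0.115]},{"grip":1,"dp":[-15.6,-204,30],"twist":[0,0,-0.115]},{"grip":1,"dp":[-15.6,-204,60],"twist":[0,0,-0.115]},{"grip":1,"dp":[-15.6,-204,60],"twist":[0,0,-0.115]},{"grip":1,"dp":[-15.6,-204,60],"twist":[0,0,-0.115]},{"grip":1,"dp":[-15.6,-204,60],"twist":[0,0,-0.115]}]'; python3 plan.py 427 -59.6 22 15
```

```text
clock: 12.37
ee_pos: [0.4268, -0.0594, 0.0889]
ee_rot: [-0.001, 0.609, 0.793, 0.0]
ft_force: [0.6, -0.4, -0.1]
width: 1.0
at [426.8 -59.4  88.9] yaw 14.93 f [ 0.6 -0.4 -0.1] w 87.0 t 12.4 q6 -0.66
  dp [-0.3, 0.2, 66.9] twist [-0.0008, -0.0014, -0.0012]
```

```bash
python3 -m jog '[{"grip":1,"dp":[0,0,30],"twist":[0,0,0]},{"grip":1,"dp":[0,0,57],"twist":[0,0,0]},{"grip":1,"dp":[0,0,67],"twist":[0,0,0]},{"grip":1,"dp":[0,0,67],"twist":[0,0,0]},{"grip":0.3,"dp":[0,0,67],"twist":[0,0,0]},{"grip":0.3,"dp":[0,0,67],"twist":[0,0,0]},{"grip":0.3,"dp":[0,0,67],"twist":[0,0,0]},{"grip":0.3,"dp":[0,0,67],"twist":[0,0,0]},{"grip":0.3,"dp":[0,0,67],"twist":[0,0,0]},{"grip":0.3,"dp":[0,0,67],"twist":[0,0,0]},{"grip":0.3,"dp":[0,0,67],"twist":[0,0,0]},{"grip":0.3,"dp":[0,0,67],"twist":[0,0,0]},{"grip":0.3,"dp":[0,0,67],"twist":[0,0,0]},{"grip":0.3,"dp":[0,0,67],"twist":[0,0,0]},{"grip":0.3,"dp":[0,0,67],"twist":[0,0,0]},{"grip":0.3,"dp":[0,0,67],"twist":[0,0,0]}]' 20; python3 plan.py p 1 62 8.3
```

```text
clock: 13.7
ee_pos: [0.4271, -0.0595, 0.0222]
ee_rot: [-0.0, 0.609, 0.793, 0.0]
ft_force: [0.9, 0.2, 5.9]
width: 0.504
at [427.1 -59.5  22.2] yaw 14.93 f [0.9 0.2 5.9] w 43.8 t 13.7 q6 -0.66
  dp [-57.6, 198.2, -39.9] twist [-0.0001, -0.0008, 0.1157]
```

```bash
python3 -m jog '[{"grip":0.3,"dp":[0,0,-30],"twist":[0,0,0]},{"grip":0.3,"dp":[0,0,-60],"twist":[0,0,0]},{"grip":0.3,"dp":[0,0,-90],"twist":[0,0,0]},{"grip":0.3,"dp":[-12,40,-90],"twist":[0,0,0.06]},{"grip":0.3,"dp":[-24,80,-90],"twist":[0,0,0.11]},{"grip":0.3,"dp":[-36,120,-90],"twist":[0,0,0.116]},{"grip":0.3,"dp":[-48,160,-80],"twist":[0,0,0.116]},{"grip":0.3,"dp":[-57.5,198,-60],"twist":[0,0,0.116]},{"grip":0.3,"dp":[-57.5,198,-46],"twist":[0,0,0.116]},{"grip":0.3,"dp":[-57.5,198,-40],"twist":[0,0,0.116]},{"grip":0.3,"dp":[-57.5,198,-38],"twist":[0,0,0.116]},{"grip":0.3,"dp":[-57.5,198,-38],"twist":[0,0,0.116]},{"grip":0.3,"dp":[-57.5,198,-38],"twist":[0,0,0.116]},{"grip":0.3,"dp":[-57.5,198,-38],"twist":[0,0,0.116]},{"grip":0.3,"dp":[-57.5,198,-38],"twist":[0,0,0.116]}]'; python3 plan.py p 1 28 8.3
```

```text
clock: 14.95
ee_pos: [0.6331, -0.0643, 0.0613]
ee_rot: [0.0, 0.654, 0.756, 0.0]
ft_force: [-0.7, -0.0, -1.1]
width: 0.504
at [633.1 -64.3  61.3] yaw 8.26 f [-0.7 -0.  -1.1] w 43.9 t 14.9 q6 -0.42
  dp [0.1, 0.3, 33.3] twist [0.0011, -0.0003, -0.0008]
```

```bash
python3 -m jog '[{"grip":0.3,"dp":[0,0,5],"twist":[0,0,0]},{"grip":0.3,"dp":[0,0,10],"twist":[0,0,0]},{"grip":0.3,"dp":[0,0,15],"twist":[0,0,0]},{"grip":0.3,"dp":[0,0,19],"twist":[0,0,0]},{"grip":0.3,"dp":[0,0,22],"twist":[0,0,0]},{"grip":0.3,"dp":[0,0,25],"twist":[0,0,0]},{"grip":0.3,"dp":[0,0,28],"twist":[0,0,0]},{"grip":0.3,"dp":[0,0,31],"twist":[0,0,0]},{"grip":0.3,"dp":[0,0,33.5],"twist":[0,0,0]},{"grip":0.3,"dp":[0,0,34.5],"twist":[0,0,0]},{"grip":0.3,"dp":[0,0,34.5],"twist":[0,0,0]},{"grip":0.3,"dp":[0,0,34.5],"twist":[0,0,0]}]'; python3 plan.py p 1 28 8.3
```

```text
clock: 15.95
ee_pos: [0.6332, -0.0643, 0.0279]
ee_rot: [0.0, 0.654, 0.756, 0.0]
ft_force: [-1.8, -0.5, 7.1]
width: 0.503
at [633.2 -64.3  27.9] yaw 8.28 f [-1.8 -0.5  7.1] w 43.8 t 15.9 q6 -0.42
  dp [0.1, 0.2, -0.1] twist [0.0011, -0.0001, -0.0004]
```

```bash
python3 -m jog '[{"grip":0.85,"dp":[0,0,0],"twist":[0,0,0]},{"grip":0.85,"dp":[0,0,0],"twist":[0,0,0]},{"grip":0.85,"dp":[0,0,0],"twist":[0,0,0]},{"grip":0.85,"dp":[0,0,0],"twist":[0,0,0]},{"grip":0.85,"dp":[0,0,0],"twist":[0,0,0]},{"grip":1,"dp":[0,0,-30],"twist":[0,0,0]},{"grip":1,"dp":[0,0,-60],"twist":[0,0,0]},{"grip":1,"dp":[0,0,-100],"twist":[0,0,0]},{"grip":1,"dp":[-20,-40,-120],"twist":[0,0,0]},{"grip":1,"dp":[-30,-80,-150],"twist":[0,0,0]},{"grip":1,"dp":[-30,-120,-190],"twist":[0,0,0]},{"grip":1,"dp":[-30,-150,-230],"twist":[0,0,0]},{"grip":1,"dp":[-30,-150,-270],"twist":[0,0,0]},{"grip":1,"dp":[-30,-150,-300],"twist":[0,0,0]},{"grip":1,"dp":[-30,-150,-300],"twist":[0,0,0]}]'; python3 - <<'E'
from rect import *
t,s=cam("top"),cam("scene")
e=tri([t,s],[(117,152),(371,82)]);a=np.radians(8.3)
d=e[:2]-[.6262,-.0147];ly=-d[0]*np.sin(a)+d[1]*np.cos(a);lx=d[0]*np.cos(a)+d[1]*np.sin(a)
print("bar end local",lx,ly,e[2],"theta",np.pi-np.arctan2(e[2]-.065,ly-.141),"r",np.hypot(e[2]-.065,ly-.141))
# predicted end pixels vs theta
for th in(1.95,2.0,2.05,2.1,2.15):
    ly=.141-.358*np.cos(th);X=[.6262-ly*np.sin(a),-.0147+ly*np.cos(a),.065+.358*np.sin(th)]
    print(th,proj(s,X).round(1),proj(t,X).round(1))
crop(s,200,40,200,230,2.6,"s3.png")
E
```

```text
clock: 17.2
ee_pos: [0.489, -0.1165, 0.3327]
ee_rot: [0.004, 0.655, 0.756, 0.001]
ft_force: [1.1, 0.2, 0.7]
width: 0.998
bar end local -0.000606311973404855 0.2756764336425442 0.392244799318695 theta 1.961216736218523 r 0.35387413081462676
1.95 [[371.1  80.6]] [[117.1 151. ]]
2.0 [[374.3  80.7]] [[110.2 152.8]]
2.05 [[377.3  81.2]] [[103.7 154.6]]
2.1 [[380.   81.9]] [[ 97.6 156.5]]
2.15 [[382.5  83. ]] [[ 92.  158.3]]
```

View pics/s3.png

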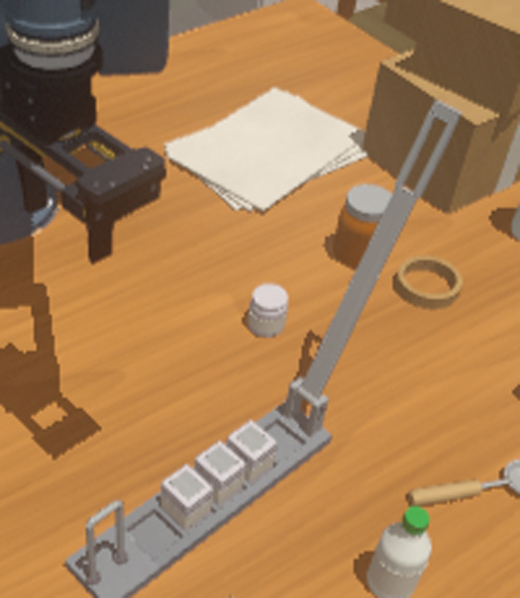

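All three tins stand level in pockets 1–3 (crop px (187,497), (222,475), (253,450)). The bar angle is ≈ 1.96. Moving above the bar end to pinch it by its edges at r = 315 mm.

```bash
python3 plan.py 588.6 243 450 8.3; python3 plan.py 588.6 243 338 8.3
```

```text
at [ 490.3 -116.8  332.3] yaw 8.24 f [-1.  -0.   0.4] w 86.9 t 17.3 q6 -0.6
  dp [341.3, 149.9, -118.2] twist [0.0095, 0.0057, -0.001]
at [ 490.3 -116.8  332.3] yaw 8.24 f [-1.  -0.   0.4] w 86.9 t 17.3 q6 -0.6
  dp [341.9, 148.9, -6.2] twist [0.0095, 0.0057, -0.001]
```

```bash
python3 -m jog '[{"grip":1,"dp":[0,0,-40],"twist":[0,0,0]},{"grip":1,"dp":[0,0,-80],"twist":[0,0,0]},{"grip":1,"dp":[30,13,-118],"twist":[0,0,0]},{"grip":1,"dp":[70,30,-125],"twist":[0,0,0]},{"grip":1,"dp":[105,46,-125],"twist":[0,0,0]},{"grip":1,"dp":[140,61,-125],"twist":[0,0,0]},{"grip":1,"dp":[175,77,-125],"twist":[0,0,0]},{"grip":1,"dp":[210,92,-125],"twist":[0,0,0]},{"grip":1,"dp":[245,108,-125],"twist":[0,0,0]},{"grip":1,"dp":[280,123,-125],"twist":[0,0,0]},{"grip":1,"dp":[315,138,-125],"twist":[0,0,0]},{"grip":1,"dp":[341,150,-125],"twist":[0,0,0]},{"grip":1,"dp":[341,150,-122],"twist":[0,0,0]},{"grip":1,"dp":[341,150,-122],"twist":[0,0,0]},{"grip":1,"dp":[341,150,-122],"twist":[0,0,0]},{"grip":1,"dp":[341,150,-122],"twist":[0,0,0]},{"grip":1,"dp":[341,150,-122],"twist":[0,0,0]}]'; python3 plan.py 588.6 243 338 8.3
```

```text
clock: 18.72
ee_pos: [0.5886, 0.2414, 0.4538]
ee_rot: [0.005, 0.655, 0.756, 0.002]
ft_force: [0.1, -0.8, -0.9]
width: 0.998
at [588.6 241.4 453.8] yaw 8.14 f [ 0.1 -0.8 -0.9] w 86.8 t 18.7 q6 0.07
  dp [2.3, -0.9, 115.7] twist [0.0092, 0.006, -0.0028]
```

```bash
python3 -m jog '[{"grip":1,"dp":[2,-1,25],"twist":[0.009,0.006,0]},{"grip":1,"dp":[2,-1,50],"twist":[0.009,0.006,0]},{"grip":1,"dp":[2,-1,75],"twist":[0.009,0.006,0]},{"grip":1,"dp":[2,-1,100],"twist":[0.009,0.006,0]},{"grip":1,"dp":[2,-1,115],"twist":[0.009,0.006,0]},{"grip":1,"dp":[2,-1,115],"twist":[0.009,0.006,0]},{"grip":1,"dp":[2,-1,115],"twist":[0.009,0.006,0]},{"grip":0.5,"dp":[2,-1,115],"twist":[0.009,0.006,0]},{"grip":0.5,"dp":[2,-1,115],"twist":[0.009,0.006,0]},{"grip":0.5,"dp":[2,-1,115],"twist":[0.009,0.006,0]},{"grip":0.5,"dp":[2,-1,115],"twist":[0.009,0.006,0]},{"grip":0.5,"dp":[2,-1,115],"twist":[0.009,0.006,0]},{"grip":0.5,"dp":[2,-1,115],"twist":[0.009,0.006,0]}]' 10; python3 - <<'E'
from rect import *
c=cam("scene");a=c["frame"][40:160,270:430,::-1];b=cam("top")["frame"][100:200,80:240,::-1]
cv2.imwrite("pics/s4.png",np.vstack([cv2.resize(a,None,fx=3,fy=3,interpolation=2),cv2.resize(b,None,fx=3,fy=2.3,interpolation=2)]))
E
python3 plan.py 588.6 243 338 8.3
```

```text
clock: 19.8
ee_pos: [0.5885, 0.2428, 0.3392]
ee_rot: [0.0, 0.655, 0.756, 0.0]
ft_force: [0.4, -0.7, 0.1]
width: 0.634
at [588.5 242.8 338.8] yaw 8.15 f [-0.9 -0.1  0.1] w 48.0 t 19.9 q6 0.07
  dp [0.2, 0.2, 0.8] twist [0.0003, -0.0001, -0.0027]
```

View pics/s4.png

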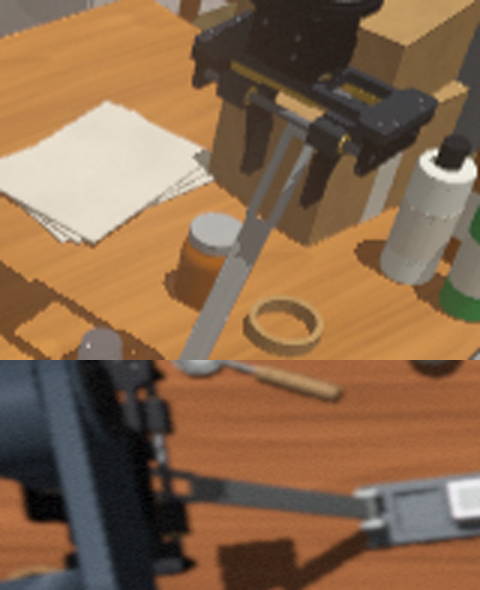

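Bar end lies between the open fingers (upper view px (290,140)). Close and lead it round the arc.

```bash
python3 -m jog '[{"grip":0.15,"dp":[0,0,0],"twist":[0,0,0]},{"grip":0.15,"dp":[0,0,0],"twist":[0,0,0]},{"grip":0.15,"dp":[0,0,0],"twist":[0,0,0]},{"grip":0.15,"dp":[0,0,0],"twist":[0,0,0]},{"grip":0.15,"dp":[0,0,0],"twist":[0,0,0]},{"grip":0.15,"dp":[0,0,0],"twist":[0,0,0]},{"grip":0.15,"dp":[0,0,0],"twist":[0,0,0]},{"grip":0.15,"dp":[0,0,0],"twist":[0,0,0]},{"grip":0.15,"dp":[-12,0,-4.5],"twist":[0,0,0]},{"grip":0.15,"dp":[-23.7,0,-8.7],"twist":[0,0,0]},{"grip":0.15,"dp":[-36,0,-12],"twist":[0,0,0]},{"grip":0.15,"dp":[-47.9,0,-15.4],"twist":[0,0,0]},{"grip":0.15,"dp":[-63.4,0,-18.5],"twist":[0,0,0]},{"grip":0.15,"dp":[-78.9,0,-21],"twist":[0,0,0]},{"grip":0.15,"dp":[-94.6,0,-22.7],"twist":[0,0,0]},{"grip":0.15,"dp":[-110.3,0,-23.5],"twist":[0,0,0]},{"grip":0.15,"dp":[-110.3,0,-23.5],"twist":[0,0,0]},{"grip":0.15,"dp":[-110.3,0,-23.5],"twist":[0,0,0]}]' 15; python3 plan.py 588.6 243 338 8.3
```

```text
clock: 21.4
ee_pos: [0.6064, 0.1324, 0.3625]
ee_rot: [0.002, 0.656, 0.755, 0.002]
ft_force: [6.8, -0.6, -1.2]
width: 0.348
at [606.4 132.4 362.5] yaw 8.05 f [ 6.8 -0.6 -1.2] w 30.3 t 21.4 q6 -0.11
  dp [112.0, -2.3, 24.4] twist [0.005, 0.0007, -0.0043]
```

```bash
python3 -m jog '[{"grip":0.15,"dp":[-16,0,0],"twist":[0,0,0]},{"grip":0.15,"dp":[-31.5,0,0.7],"twist":[0,0,0]},{"grip":0.15,"dp":[-47,0,2.3],"twist":[0,0,0]},{"grip":0.15,"dp":[-62.7,0,4.5],"twist":[0,0,0]},{"grip":0.15,"dp":[-78,0,7.7],"twist":[0,0,0]},{"grip":0.15,"dp":[-93.5,0,11.4],"twist":[0,0,0]},{"grip":0.15,"dp":[-108.5,0,16],"twist":[0,0,0]},{"grip":0.15,"dp":[-123.3,0,21.3],"twist":[0,0,0]},{"grip":0.15,"dp":[-137.8,0,27.4],"twist":[0,0,0]},{"grip":0.15,"dp":[-152,0,34.2],"twist":[0,0,0]},{"grip":0.15,"dp":[-166,0,41.7],"twist":[0,0,0]},{"grip":0.15,"dp":[-179.4,0,49.8],"twist":[0,0,0]},{"grip":0.15,"dp":[-192.5,0,58.7],"twist":[0,0,0]},{"grip":0.15,"dp":[-205,0,68],"twist":[0,0,0]},{"grip":0.15,"dp":[-217,0,78],"twist":[0,0,0]},{"grip":0.15,"dp":[-228.7,0,89],"twist":[0,0,0]},{"grip":0.15,"dp":[-240,0,100],"twist":[0,0,0]},{"grip":0.15,"dp":[-240,0,100],"twist":[0,0,0]}]' 15; python3 plan.py 588.6 243 338 8.3
python3 - <<'E'
from h import *
crop(cam("scene"),200,40,200,230,2.6,"s5.png")
E
```

```text
clock: 22.9
ee_pos: [0.6415, -0.1081, 0.2599]
ee_rot: [0.003, 0.656, 0.754, 0.002]
ft_force: [6.0, 0.7, -2.2]
width: 0.342
at [ 641.5 -108.1  259.9] yaw 7.95 f [ 6.   0.7 -2.2] w 29.8 t 22.9 q6 -0.48
  dp [354.9, -3.4, -78.7] twist [0.0057, 0.0017, -0.006]
```

View pics/s5.png

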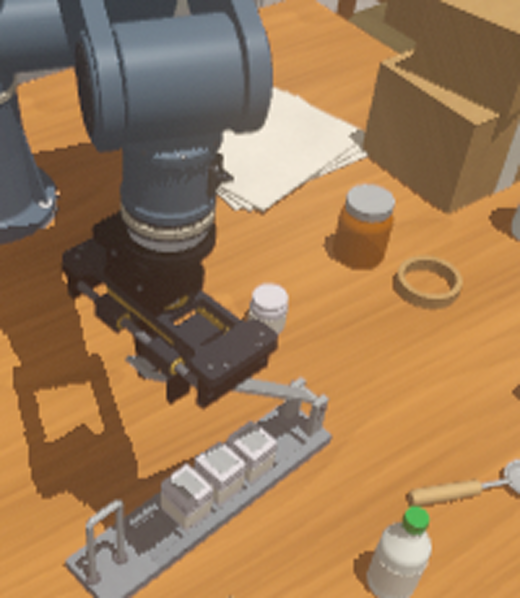

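Bar is led to about 0.75 rad. Open and let it sink.

```bash
python3 -m jog '[{"grip":1,"dp":[0,0,0],"twist":[0,0,0]},{"grip":1,"dp":[0,0,0],"twist":[0,0,0]},{"grip":1,"dp":[0,0,0],"twist":[0,0,0]},{"grip":1,"dp":[0,0,0],"twist":[0,0,0]},{"grip":1,"dp":[0,0,0],"twist":[0,0,0]},{"grip":1,"dp":[0,0,0],"twist":[0,0,0]},{"grip":1,"dp":[0,0,-20],"twist":[0,0,0]},{"grip":1,"dp":[0,0,-50],"twist":[0,0,0]},{"grip":1,"dp":[-20,-10,-70],"twist":[0,0,0]},{"grip":1,"dp":[-50,-40,-80],"twist":[0,0,0]},{"grip":1,"dp":[-80,-70,-80],"twist":[0,0,0]},{"grip":1,"dp":[-110,-100,-80],"twist":[0,0,0]},{"grip":1,"dp":[-130,-120,-80],"twist":[0,0,0]},{"grip":1,"dp":[-130,-120,-80],"twist":[0,0,0]},{"grip":1,"dp":[-130,-120,-80],"twist":[0,0,0]},{"grip":1,"dp":[-130,-120,-80],"twist":[0,0,0]},{"grip":1,"dp":[-130,-120,-80],"twist":[0,0,0]},{"grip":1,"dp":[-130,-120,-80],"twist":[0,0,0]},{"grip":1,"dp":[-130,-120,-80],"twist":[0,0,0]},{"grip":1,"dp":[-130,-120,-80],"twist":[0,0,0]}]' 15; python3 -m jog '[{"grip":1,"dp":[0,0,0],"twist":[0,0,0]},{"grip":1,"dp":[0,0,0],"twist":[0,0,0]},{"grip":1,"dp":[0,0,0],"twist":[0,0,0]},{"grip":1,"dp":[0,0,0],"twist":[0,0,0]},{"grip":1,"dp":[0,0,0],"twist":[0,0,0]},{"grip":1,"dp":[0,0,0],"twist":[0,0,0]},{"grip":1,"dp":[0,0,0],"twist":[0,0,0]},{"grip":1,"dp":[0,0,0],"twist":[0,0,0]}]'
python3 - <<'E'
from rect import *
s,t=cam("scene"),cam("top")
A=cv2.resize(s["frame"][175:275,215:335,::-1],None,fx=3.3,fy=3.3,interpolation=2)
B=cv2.resize(t["frame"][125:225,230:350,::-1],None,fx=3.3,fy=3.3,interpolation=2)
# clip: rectified views with both heights
x,y,a=.448,-.380,np.radians(25)
C=[cv2.resize(q["frame"][v0:v0+64,u0:u0+48,::-1],None,fx=4.1,fy=4.1,interpolation=2) for q,u0,v0 in((s,120,208),(t,370,198))]
C+=[rect(t,x,y,a,.018,-48,48,-66,66,2),rect(s,x,y,a,.018,-48,48,-66,66,2)]
C=[cv2.resize(c,(198,264)) for c in C]
cv2.imwrite("pics/s6.png",np.vstack([np.hstack([A,B]),np.hstack(C)]))
E
```

```text
clock: 24.62
ee_pos: [0.5407, -0.2518, 0.3401]
ee_rot: [0.002, 0.656, 0.755, 0.002]
ft_force: [0.6, 0.1, -1.4]
width: 1.003
clock: 25.28
ee_pos: [0.5406, -0.2518, 0.3402]
ee_rot: [0.002, 0.656, 0.755, 0.002]
ft_force: [0.0, 0.2, 0.2]
width: 0.999
```

View pics/s6.png

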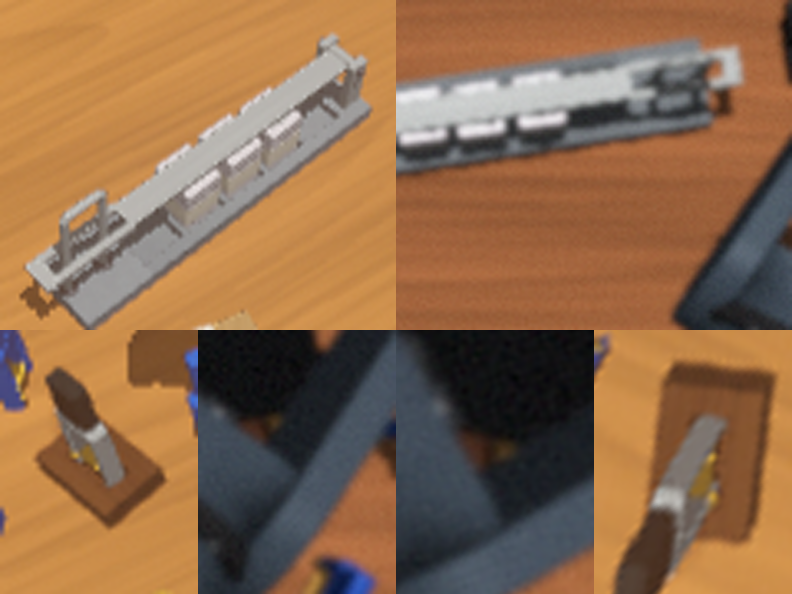

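Bar is down, with the ring standing out through its slot (px (85,215) and (680,85)). Now clear the view and fit the stand and clip.

```bash
python3 -m jog '[{"grip":1,"dp":[40,-10,0],"twist":[0,0,0]},{"grip":1,"dp":[80,-20,0],"twist":[0,0,0]},{"grip":1,"dp":[120,-30,0],"twist":[0,0,0]},{"grip":1,"dp":[160,-40,0],"twist":[0,0,0]},{"grip":1,"dp":[200,-50,0],"twist":[0,0,0]},{"grip":1,"dp":[240,-60,0],"twist":[0,0,0]},{"grip":1,"dp":[240,-60,0],"twist":[0,0,0]},{"grip":1,"dp":[240,-60,0],"twist":[0,0,0]}]'
cat > clip.py <<'E'
from rect import *
t,s=cam("top"),cam("scene")
x0,y0=.448,-.385
def parts(v): 
    x,y,a=v[0]/1e3,v[1]/1e3,v[2]/20
    return [boxpts(.076,.05,0,.018,x,y,a),boxpts(.042,.014,.018,.067,x,y,a),boxpts(.030,.014,.067,.113,x,y,a)]
def run(cs):
    dat=[]
    for c in cs:
        q=roi_of(c,np.vstack(parts([x0*1e3,y0*1e3,.3*20])),5);u,w,W,H=q
        f=c["frame"][w:w+H,u:u+W].astype(float);V=f.max(2);S=(V-f.min(2))/np.maximum(V,1)
        bg=np.percentile(V,85);fg=np.percentile(V,12)
        al=np.maximum(np.clip((.8*bg-V)/(.25*bg)+.5,0,1),np.clip((.4-S)/.1+.5,0,1))
        blue=cv2.dilate((f[...,2]>f[...,0]*1.15).astype(np.uint8),np.ones((3,3)))
        # ignore blue decoys and everything linked with them near edge
        dat.append((c,q,al,1.-blue*(S>.5)))
    def cost(v): return sum((k*(np.max([render(c,P,q,4) for P in parts(v)],0)-al)**2).sum() for c,q,al,k in dat)
    best=None
    for a in(.2,.35,.5):
        v0=np.array([x0*1e3,y0*1e3,a*20])
        for _ in range(2):
            o=minimize(cost,v0,method="Nelder-Mead",options=dict(initial_simplex=np.vstack([v0,v0+np.eye(3)*4]),xatol=.03,fatol=.02));v0=o.x
        if best is None or o.fun<best.fun: best=o
    return best,dat
out=[]
for cs in([t,s],[t],[s]):
    b,dat=run(cs);print(b.x[:2].round(1),np.degrees(b.x[2]/20).round(1),round(b.fun,1))
    if len(cs)==2:
        for c,q,al,k in dat:
            u,w,W,H=q;m=c["frame"][w:w+H,u:u+W,::-1].copy();g=cv2.resize(m,None,fx=6,fy=6,interpolation=2)
            for P in parts(b.x):
                h=cv2.convexHull(((proj(c,P)-[u,w]+.5)*6).astype(np.float32)).astype(np.int32);cv2.polylines(g,[h],True,(0,255,0),1)
            out+=[g,cv2.cvtColor(cv2.resize((al*k*255).astype(np.uint8),None,fx=6,fy=6),cv2.COLOR_GRAY2BGR)]
H=max(o.shape[0] for o in out);out=np.hstack([cv2.copyMakeBorder(o,0,H-o.shape[0],0,0,0) for o in out])
k=min(800/out.shape[1],600/out.shape[0]);cv2.imwrite("pics/clipfit.png",cv2.resize(out,None,fx=k,fy=k,interpolation=cv2.INTER_AREA));print(out.shape)
E
python3 clip.py
```

```text
clock: 26.05
ee_pos: [0.4468, -0.0209, 0.34]
ee_rot: [0.003, 0.654, 0.756, 0.002]
ft_force: [-0.3, 0.2, 0.0]
width: 0.998
[ 449.5 -384.6] 16.7 119.6
[ 449.  -383.9] 18.1 33.0
[ 450.3 -385. ] 17.1 78.5
(306, 996, 3)
```

View pics/clipfit.png

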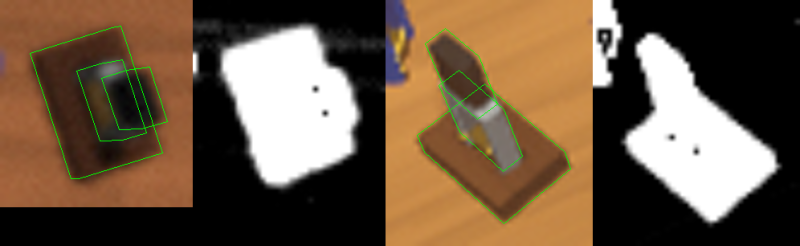

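Fit matches in both views: stand and clip at (449.5, -384.5) mm, yaw ≈ 17.2°, grip centre z ≈ 92 mm. Approach with the jaws part-open, because of the blue clips.

```bash
python3 plan.py 449.5 -384.5 180 -72.8
```

```text
at [448.3 -23.2 340. ] yaw 8.09 f [-0.2  0.3  0.4] w 87.2 t 26.1 q6 -0.44
  dp [-357.5, -50.8, 160.5] twist [0.0076, -0.0029, 1.4117]
```

```bash
python3 -m jog '[{"grip":0.46,"dp":[-35,-5,0],"twist":[0,0,0.12]},{"grip":0.46,"dp":[-70,-10,0],"twist":[0,0,0.24]},{"grip":0.46,"dp":[-105,-15,0],"twist":[0,0,0.36]},{"grip":0.46,"dp":[-140,-20,0],"twist":[0,0,0.48]},{"grip":0.46,"dp":[-175,-25,0],"twist":[0,0,0.6]},{"grip":0.46,"dp":[-210,-30,0],"twist":[0,0,0.72]},{"grip":0.46,"dp":[-245,-35,0],"twist":[0,0,0.84]},{"grip":0.46,"dp":[-280,-40,20],"twist":[0,0,0.96]},{"grip":0.46,"dp":[-315,-45,50],"twist":[0,0,1.08]},{"grip":0.46,"dp":[-345,-50,80],"twist":[0,0,1.2]},{"grip":0.46,"dp":[-357.5,-50.8,110],"twist":[0,0,1.32]},{"grip":0.46,"dp":[-357.5,-50.8,140],"twist":[0,0,1.412]},{"grip":0.46,"dp":[-357.5,-50.8,160],"twist":[0,0,1.412]},{"grip":0.46,"dp":[-357.5,-50.8,160],"twist":[0.0,0,1.412]},{"grip":0.46,"dp":[-357.5,-50.8,160],"twist":[0,0,1.412]},{"grip":0.46,"dp":[-357.5,-50.8,160],"twist":[0,0,1.412]}]'; python3 plan.py 449.5 -384.5 75 -72.8
```

```text
clock: 27.48
ee_pos: [0.45, -0.3864, 0.1815]
ee_rot: [0.002, 0.989, 0.149, 0.004]
ft_force: [0.6, 0.6, -0.2]
width: 0.456
at [ 450.  -386.4  181.5] yaw -72.87 f [ 0.6  0.6 -0.2] w 39.7 t 27.5 q6 0.37
  dp [-0.7, -2.6, 106.5] twist [0.006, -0.0074, -0.0012]
```

```bash
python3 -m jog '[{"grip":0.46,"dp":[0,-1.5,25],"twist":[0.006,-0.007,0]},{"grip":0.46,"dp":[0,-1.5,50],"twist":[0.006,-0.007,0]},{"grip":0.46,"dp":[0,-1.5,75],"twist":[0.006,-0.007,0]},{"grip":0.46,"dp":[0,-1.5,95],"twist":[0.006,-0.007,0]},{"grip":0.46,"dp":[0,-1.5,106],"twist":[0.006,-0.007,0]},{"grip":0.46,"dp":[0,-1.5,106],"twist":[0.006,-0.007,0]},{"grip":0.46,"dp":[0,-1.5,106],"twist":[0.006,-0.007,0]},{"grip":0.46,"dp":[0,-1.5,106],"twist":[0.006,-0.007,0]}]'; python3 plan.py 449.5 -384.5 75 -72.8;  python3 - <<'E'
from h import *
s=cam("scene");crop(s,85,150,130,115,4,"s7.png")
E
```

```text
clock: 28.15
ee_pos: [0.4516, -0.3866, 0.0774]
ee_rot: [0.002, 0.989, 0.149, 0.001]
ft_force: [0.1, -0.6, 0.5]
width: 0.459
at [ 451.6 -386.6   77.4] yaw -72.86 f [ 0.1 -0.6  0.5] w 39.9 t 28.1 q6 0.38
  dp [-1.4, -2.6, 2.4] twist [0.0037, -0.0018, -0.001]
```

View pics/s7.png

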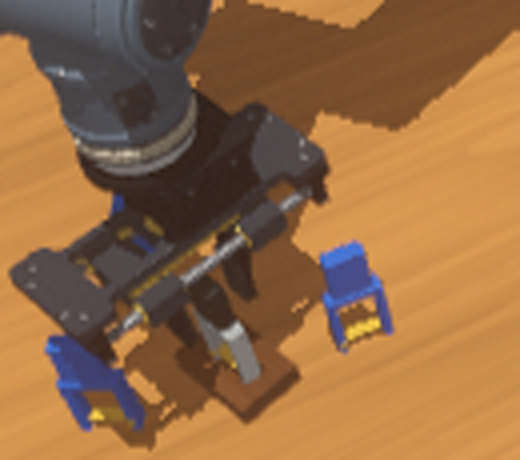

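Clip's grip is between the fingers (px (210,285)) and the blue clips are clear. Centre, close, then draw straight up.

```bash
python3 -m jog '[{"grip":0.46,"dp":[-1.4,-2.3,2.4],"twist":[0,0,0]},{"grip":0.46,"dp":[-1.4,-2.3,2.4],"twist":[0,0,0]},{"grip":0.46,"dp":[-1.4,-2.3,2.4],"twist":[0,0,0]},{"grip":0.05,"dp":[-1.4,-2.3,2.4],"twist":[0,0,0]},{"grip":0.05,"dp":[-1.4,-2.3,2.4],"twist":[0,0,0]},{"grip":0.05,"dp":[-1.4,-2.3,2.4],"twist":[0,0,0]},{"grip":0.05,"dp":[-1.4,-2.3,2.4],"twist":[0,0,0]},{"grip":0.05,"dp":[-1.4,-2.3,2.4],"twist":[0,0,0]},{"grip":0.05,"dp":[-1.4,-2.3,2.4],"twist":[0,0,0]},{"grip":0.05,"dp":[-1.4,-2.3,2.4],"twist":[0,0,0]},{"grip":0.05,"dp":[-1.4,-2.3,2.4],"twist":[0,0,0]},{"grip":0.05,"dp":[-1.4,-2.3,2.4],"twist":[0,0,0]},{"grip":0.05,"dp":[-1.4,-2.3,2.4],"twist":[0,0,0]}]' 40; python3 plan.py 449.5 -384.5 130 -72.8
```

```text
clock: 29.28
ee_pos: [0.4494, -0.3847, 0.0749]
ee_rot: [0.002, 0.989, 0.149, 0.001]
ft_force: [-0.5, 0.3, -0.9]
width: 0.16
at [ 449.4 -384.7   74.9] yaw -72.86 f [-0.5  0.3 -0.9] w 13.9 t 29.3 q6 0.37
  dp [0.2, 0.0, -55.1] twist [0.0035, -0.0018, -0.0011]
```

```bash
python3 -m jog '[{"grip":0.05,"dp":[0,0,-8],"twist":[0,0,0]},{"grip":0.05,"dp":[0,0,-20],"twist":[0,0,0]},{"grip":0.05,"dp":[0,0,-50],"twist":[0,0,0]},{"grip":0.05,"dp":[0,0,-90],"twist":[0,0,0]},{"grip":0.05,"dp":[0,0,-130],"twist":[0,0,0]},{"grip":0.05,"dp":[0,0,-160],"twist":[0,0,0]},{"grip":0.05,"dp":[0,0,-165],"twist":[0,0,0]},{"grip":0.05,"dp":[0,0,-165],"twist":[0,0,0]}]'; python3 plan.py p -1 235 -81.7 0 -17;python3 plan.py p -1 160 -81.7 0 -17
```

```text
clock: 29.95
ee_pos: [0.4501, -0.3854, 0.244]
ee_rot: [0.005, 0.989, 0.149, 0.003]
ft_force: [-0.8, -0.1, -1.2]
width: 0.16
at [ 450.1 -385.4  244. ] yaw -72.85 f [-0.8 -0.1 -1.2] w 13.9 t 29.9 q6 0.37
  dp [251.9, -137.3, 8.8] twist [0.0101, -0.0054, 0.1544]
at [ 450.1 -385.4  244. ] yaw -72.85 f [-0.8 -0.1 -1.2] w 13.9 t 29.9 q6 0.37
  dp [251.5, -138.1, 83.8] twist [0.0101, -0.0054, 0.1544]
```

```bash
python3 -m jog '[{"grip":0.05,"dp":[28,-15,8],"twist":[0,0,0.03]},{"grip":0.05,"dp":[56,-30,8],"twist":[0,0,0.06]},{"grip":0.05,"dp":[84,-46,8],"twist":[0,0,0.1]},{"grip":0.05,"dp":[112,-61,8],"twist":[0,0,0.154]},{"grip":0.05,"dp":[140,-76,8],"twist":[0.01,-0.005,0.154]},{"grip":0.05,"dp":[168,-91,8],"twist":[0.01,-0.005,0.154]},{"grip":0.05,"dp":[196,-107,8],"twist":[0.01,-0.005,0.154]},{"grip":0.05,"dp":[224,-122,8],"twist":[0.01,-0.005,0.154]},{"grip":0.05,"dp":[252,-137,8],"twist":[0.01,-0.005,0.154]},{"grip":0.05,"dp":[252,-137,8],"twist":[0.01,-0.005,0.154]},{"grip":0.05,"dp":[252,-137,8],"twist":[0.01,-0.005,0.154]},{"grip":0.05,"dp":[252,-137,8],"twist":[0.01,-0.005,0.154]},{"grip":0.05,"dp":[252,-137,8],"twist":[0.01,-0.005,0.154]}]'; python3 plan.py p -1 205 -81.7 0 -17;python3 - <<'E'
from rect import *
s,t=cam("scene"),cam("top")
a=np.radians(8.3)
def W(lx,ly,z): return np.array([.6262+lx*np.cos(a)-ly*np.sin(a),-.0147+lx*np.sin(a)+ly*np.cos(a),z])
st=r.get_state();z=st["ee_pos"][2]+.0171
g=cv2.resize(s["frame"][150:280,190:290,::-1],None,fx=4.5,fy=4.5,interpolation=2)
def pl(P,col):
    q=((proj(s,np.array(P))-[190,150]+.5)*4.5).astype(np.int32);cv2.polylines(g,[q],False,col,1)
pl([W(0,-.186,.122),W(0,-.148,.122)],(0,255,0))
for x in(-.021,-.014,.014,.021): pl([W(x,-.167,z-.084),W(x,-.167,z-.032)],(255,0,0))
pl([W(0,-.167,z-.084),W(0,-.167,.122)],(0,0,255))
cv2.imwrite("pics/s8.png",g);print(z-.084)
E
```

```text
clock: 31.03
ee_pos: [0.6491, -0.1808, 0.2346]
ee_rot: [-0.0, 0.997, 0.072, -0.001]
ft_force: [-0.4, 0.0, -0.9]
width: 0.157
at [ 649.1 -180.8  234.6] yaw -81.74 f [-0.4  0.  -0.9] w 13.7 t 31.0 q6 0.99
  dp [1.4, -0.6, 29.6] twist [-0.0011, 0.0022, -0.0007]
0.16842654897464054
```

View pics/s8.png

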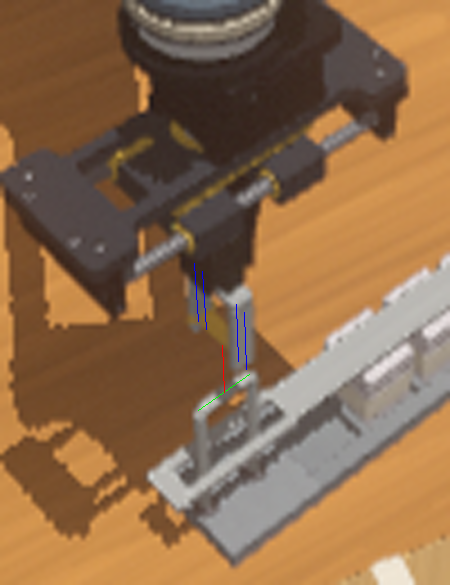

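Clip hangs over the ring with the rod (green) midway between its legs (px (223,390)). Lower in stages, watching the force.

```bash
python3 -m jog '[{"grip":0.05,"dp":[1.4,-0.6,10],"twist":[0,0,0]},{"grip":0.05,"dp":[1.4,-0.6,20],"twist":[0,0,0]},{"grip":0.05,"dp":[1.4,-0.6,30],"twist":[0,0,0]},{"grip":0.05,"dp":[1.4,-0.6,38],"twist":[0,0,0]},{"grip":0.05,"dp":[1.4,-0.6,46],"twist":[0,0,0]},{"grip":0.05,"dp":[1.4,-0.6,50],"twist":[0,0,0]},{"grip":0.05,"dp":[1.4,-0.6,50],"twist":[0,0,0]},{"grip":0.05,"dp":[1.4,-0.6,50],"twist":[0,0,0]}]'; python3 plan.py p -1 146 -81.7 0 -17
```

```text
clock: 31.8
ee_pos: [0.6508, -0.1804, 0.1851]
ee_rot: [-0.0, 0.997, 0.072, -0.001]
ft_force: [0.7, -0.4, -1.6]
width: 0.155
at [ 650.8 -180.4  185.1] yaw -81.77 f [ 0.7 -0.4 -1.6] w 13.5 t 31.8 q6 0.99
  dp [-0.3, -0.5, 39.1] twist [-0.0007, 0.0011, -0.0013]
```

```bash
python3 -m jog '[{"grip":0.05,"dp":[0,0,5],"twist":[0,0,0]},{"grip":0.05,"dp":[0,0,10],"twist":[0,0,0]},{"grip":0.05,"dp":[0,0,14],"twist":[0,0,0]},{"grip":0.05,"dp":[0,0,18],"twist":[0,0,0]},{"grip":0.05,"dp":[0,0,22],"twist":[0,0,0]},{"grip":0.05,"dp":[0,0,25],"twist":[0,0,0]},{"grip":0.05,"dp":[0,0,25],"twist":[0,0,0]}]'; python3 plan.py p -1 144 -81.7 0 -17
```

```text
clock: 32.38
ee_pos: [0.6493, -0.1801, 0.1586]
ee_rot: [-0.001, 0.997, 0.072, -0.002]
ft_force: [-3.0, -0.1, 0.2]
width: 0.161
at [ 649.3 -180.1  158.6] yaw -81.77 f [-3.  -0.1  0.2] w 14.0 t 32.4 q6 0.99
  dp [1.1, -0.0, 14.6] twist [-0.0022, 0.0046, -0.0012]
```

```bash
python3 -m jog '[{"grip":0.05,"dp":[0.5,0,4],"twist":[0,0,0]},{"grip":0.05,"dp":[0.5,0,8],"twist":[0,0,0]},{"grip":0.05,"dp":[0.5,0,11],"twist":[0,0,0]},{"grip":0.05,"dp":[0.5,0,14],"twist":[0,0,0]},{"grip":0.05,"dp":[0.5,0,16],"twist":[0,0,0]},{"grip":0.05,"dp":[0.5,0,16],"twist":[0,0,0]},{"grip":0.05,"dp":[0.5,0,16],"twist":[0,0,0]}]'; python3 plan.py p -1 142 -81.7 0 -17
```

```text
clock: 32.97
ee_pos: [0.6499, -0.18, 0.1424]
ee_rot: [-0.001, 0.997, 0.072, -0.002]
ft_force: [-0.4, 0.5, -1.1]
width: 0.156
at [ 649.9 -180.   142.4] yaw -81.77 f [-0.4  0.5 -1.1] w 13.6 t 33.0 q6 0.99
  dp [0.4, 0.0, 0.4] twist [-0.0023, 0.0044, -0.0012]
```

No reaction left, so the gate has probably passed the rod. Test by lifting gently: a shut gate should catch the rod at TCP z ≈ 173.

```bash
python3 -m jog '[{"grip":0.05,"dp":[0,0,-8],"twist":[0,0,0]},{"grip":0.05,"dp":[0,0,-16],"twist":[0,0,0]},{"grip":0.05,"dp":[0,0,-22],"twist":[0,0,0]},{"grip":0.05,"dp":[0,0,-27],"twist":[0,0,0]},{"grip":0.05,"dp":[0,0,-31],"twist":[0,0,0]},{"grip":0.05,"dp":[0,0,-33],"twist":[0,0,0]},{"grip":0.05,"dp":[0,0,-33],"twist":[0,0,0]},{"grip":0.05,"dp":[0,0,-33],"twist":[0,0,0]}]'; python3 plan.py p -1 145 -81.7 0 -17
```

```text
clock: 33.63
ee_pos: [0.6503, -0.1802, 0.1718]
ee_rot: [-0.001, 0.997, 0.072, -0.002]
ft_force: [5.7, -2.6, -19.3]
width: 0.158
at [ 650.3 -180.2  171.8] yaw -81.79 f [  5.7  -2.6 -19.3] w 13.7 t 33.6 q6 0.99
  dp [0.1, -0.2, 26.8] twist [-0.0027, 0.0045, -0.0016]
```

Caught at 171.8 with 19 N, so the gate is shut behind the rod. Lower the clip back onto the rod, release, and retreat straight up.

```bash
python3 -m jog '[{"grip":0.05,"dp":[0,0,10],"twist":[0,0,0]},{"grip":0.05,"dp":[0,0,20],"twist":[0,0,0]},{"grip":0.05,"dp":[0,0,29],"twist":[0,0,0]},{"grip":0.05,"dp":[0,0,29],"twist":[0,0,0]},{"grip":0.05,"dp":[0,0,29],"twist":[0,0,0]},{"grip":0.45,"dp":[0,0,29],"twist":[0,0,0]},{"grip":0.45,"dp":[0,0,29],"twist":[0,0,0]},{"grip":0.45,"dp":[0,0,29],"twist":[0,0,0]},{"grip":0.45,"dp":[0,0,29],"twist":[0,0,0]},{"grip":0.45,"dp":[0,0,29],"twist":[0,0,0]},{"grip":0.45,"dp":[0,0,29],"twist":[0,0,0]},{"grip":0.45,"dp":[0,0,0],"twist":[0,0,0]},{"grip":0.45,"dp":[0,0,-40],"twist":[0,0,0]},{"grip":0.45,"dp":[0,0,-80],"twist":[0,0,0]},{"grip":0.45,"dp":[0,0,-120],"twist":[0,0,0]},{"grip":0.45,"dp":[-40,0,-150],"twist":[0,0,0]},{"grip":0.45,"dp":[-80,0,-150],"twist":[0,0,0]},{"grip":0.45,"dp":[-120,0,-150],"twist":[0,0,0]},{"grip":0.45,"dp":[-120,0,-150],"twist":[0,0,0]},{"grip":0.45,"dp":[-120,0,-150],"twist":[0,0,0]}]'; python3 -m jog '[{"grip":0.45,"dp":[0,0,0],"twist":[0,0,0]},{"grip":0.45,"dp":[0,0,0],"twist":[0,0,0]},{"grip":0.45,"dp":[0,0,0],"twist":[0,0,0]},{"grip":0.45,"dp":[0,0,0],"twist":[0,0,0]},{"grip":0.45,"dp":[0,0,0],"twist":[0,0,0]},{"grip":0.45,"dp":[0,0,0],"twist":[0,0,0]},{"grip":0.45,"dp":[0,0,0],"twist":[0,0,0]},{"grip":0.45,"dp":[0,0,0],"twist":[0,0,0]}]'; python3 - <<'E'
from h import *
s,t=cam("scene"),cam("top")
A=cv2.resize(s["frame"][110:290,110:350,::-1],None,fx=3.2,fy=3.2,interpolation=2)
cv2.imwrite("pics/s9.png",A)
E
```

```text
clock: 35.3
ee_pos: [0.5298, -0.1974, 0.3229]
ee_rot: [-0.001, 0.998, 0.071, -0.003]
ft_force: [0.0, -0.1, -0.1]
width: 0.451
clock: 35.97
ee_pos: [0.53, -0.1974, 0.3227]
ee_rot: [-0.001, 0.997, 0.071, -0.003]
ft_force: [-1.1, 0.2, -0.3]
width: 0.448
```

View pics/s9.png

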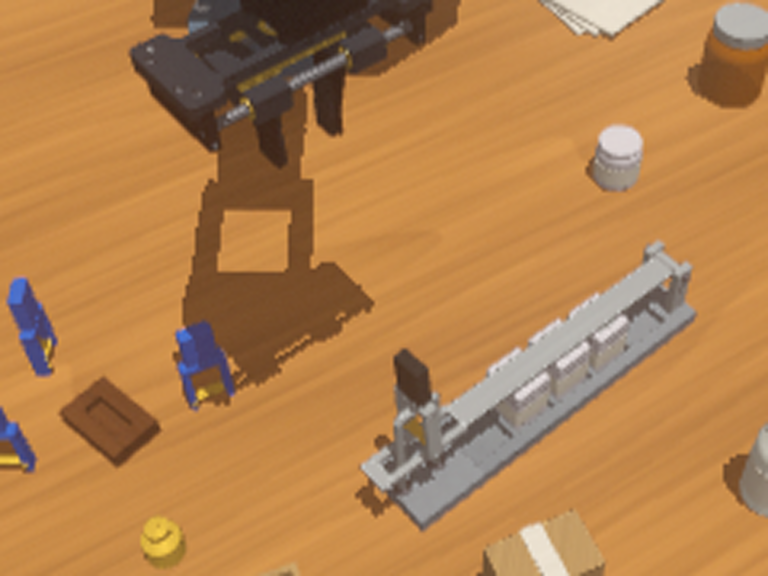

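The clip hangs on the ring with its gate across (px (415,425)). The bar is down over three tins, and the can, jar and weight are all upright. Handing in.

```bash
python3 -c "
from rig import r
print(r.close_job())"
```

```text
the job is handed in; nothing more can be done
None
```

The job is done and handed in at about 36 s on the robot's clock. The system gave no verdict.

- **Tins:** There were three square tins on the counter. They now stand in pockets 1, 2 and 3. Each reached the floor at the expected height, to within 0.3 mm, against a 7–13 N push.
- **Bar:** I pinched the bar by its edges, led it down to about 0.75 rad and let it sink shut. The ring now stands out through its slot.
- **Clip:** I pushed the black clip onto the ring. As a test I then lifted it gently; the shut gate caught the rod at TCP z ≈ 172 mm with about 19 N. I lowered it back onto the rod and let go.

The last picture shows the clip hanging on the ring, the bar down over the tins, the can, jar and weight upright, and the gripper clear of everything.

No check failed. I saw no tin knocked aside, and 16 pictures were viewed. I could not tell which way round the clip sits on the ring, and the task allows either way.

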